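# Refit the handle of a vacuum ball valve and shut it

### The arm

A 6-joint arm with a two-finger parallel gripper is mounted at the origin on a cart in front of the work surface, level with it; the furniture and walls round the work are solid. World frame = base frame: x ahead of the robot, y to its left, z up, the work surface at z = 0. Lengths are in m, angles in degrees, forces in N, time in s.
With the tool pointing down it reaches from about 0.3 to 0.75 m from the base axis. Payload 8.5 kg.
Tool frame: the origin (TCP) lies between the finger pads; the fingertips stand 8 mm ahead of it and the grasp point (between the pads) lies 11 mm behind it; y points along the fingers, z is the direction in which the jaws open and shut, and the axes are right-handed (so a half turn about y gives the same grasp; the last joint's range is limited). The gripper opens to 85 mm and grips with 20 to 120 N. Pads are 22 mm wide; open, the fingers measure 114 mm over their backs; the gripper's body (76 mm by 85 mm) begins 54 mm behind the grasp point. The pads swing forward as they close: fully open they stand 13 mm farther back than shut.
Start: joints at [-83.554, 21.807, 74.336, -0, 83.858, -12.336], TCP at [0.177, -0.521, 0.239] pointing down, gripper open.
Joint ranges: [-178.18, 178.18], [-50.72, 133.34], [12.68, 142.11], [-81.47, 261.47], [9.98, 163.14], [-165.26, 165.26]. Speed limits (degrees/s): [136.94, 136.94, 180, 180, 180, 180].

### API

Orientations are given as a 3x3 rotation matrix whose columns are the frame's x, y, z axes.
In Python, from rig import env, get_image gives the robot as it stands.
- The arm moves only by the tool move_arm, never from a script. Its argument "targets" is one flat list of numbers, 6 for each row, row after row: the shift along the tool's x, y, z in mm, then the turn, a rotation vector about the tool's x, y, z in rad. A call has exactly 5 rows; each row shifts and turns the commanded pose from where the row before left it, along the tool's axes as they then stand; what a row does not reach is not made up. A row lasts 1/8 s, in which the tool goes at most 62.5 mm and 10.7 degrees, less where a joint would pass 70% of its speed; a pose out of reach is approached as far as the arm can. A call is refused whole if a number of a shift passes 62.5 or a number of a turn 0.188, either way. A call with a gripper value outside its range is refused whole. "hand" is the opening, from -1 (shut) to 1 (fully open), so that 0 is half open, set as the call begins (left out, the last holds). The fingers move at their own pace and stop on an object; "squeeze" is the grip in N (left out, the last holds). Time passes only in rows, so rows that do not move let the fingers close, or fill a call up. It gives the time, the measured TCP pose, the force and the opening at its end, in the units of the state.
- env.observe(): the state, without advancing time (a new reading comes with each control period).
- get_image(name): name is "scene" or "side" or "wrist"; returns a dict with "pixels" (400x640x3 uint8, red, green, blue), "z_map" (400x640 float32, m along the optical axis (not along the pixel's ray), 0 where there is no reading), "intrinsics" (3x3 intrinsics, pixels), "R" (3x3) and "t" (3): a world point X has camera coordinates R X + t; the wrist camera has in their place "mount" (4x4, takes a point from camera to tool coordinates, whose origin is the TCP and whose axes are the tool frame's). Camera axes: x right, y down, z forward; pixel columns grow to the right and rows downward; lengths in m; the calibration is good to about 2 mm. A picture is of the moment at which its call begins: read the wrist's pose just before it.
- env.close_job(): hands the job in, once; it reports no verdict.
The state is a dict: "time_s": time; "q": joint angles; "qvel": joint speeds; "joint_efforts": joint torques, N m; "position": TCP position; "tool_rot": TCP orientation; "ft_force": force on the tool from outside, world axes, zero at the start; "wrist_torque": the same for the moment, N m; "grip_width": finger opening in m.
Only numpy, scipy, OpenCV 4.12 (cv2) and the standard library are available. Lean on these libraries where they do the work, as an engineer would, in place of code of your own. Each camera call takes 0.05 s, during which the arm holds its last target.

### The job

The vacuum valve on the bench has a new stem seal and its handle is still off. Pull the orange dust cap off the valve's square stem and put it in the steel dish, then slide the red-gripped handle fully down onto the stem, pointing the same way as the yellow tab under the stem and without forcing it. Turn the handle clockwise (seen from above) as far as it goes, so that the valve is fully shut, and let go; leave the other things on the bench where they are.

Things in the scene. Friction and masses are not known exactly. Their poses are not given: they have to be found in the camera images.
- stem_seat (a point): Foot of the valve's square steel stem: on its axis, at the shoulder (33 mm washer, 104 mm above the worktop) on which the handle's hub rests. z up; x along the yellow tab (10 mm wide, top level with the shoulder, reaching 30 mm from the axis); turns with the stem. Stem 14 mm square, flats along x and y, straight for 20 mm above the shoulder, then tapering to 9 mm square at its end, 27 mm up.
- stem (a joint): Turn of the stem, rad: 0 open, tab along the pipe towards the gauge; grows clockwise seen from above to 1.571 = shut, at its end stop, tab square to the pipe on the robot's side. Starts part open (0.3 to 0.8), stays where it is left; turning takes about 0.1 N m.
- valve: The fixed valve rig; origin at the centre of the underside of its base plate (90 x 250 mm), below the stem's axis; y along the pipe (axis 62 mm up) towards the hose nozzle, the gauge is near the -y end, -x is the robot's side, z up. Nothing of it but the stem (and the cap on it) rises above the shoulder.
- lever_hub (a point): Centre of the loose handle's hub: aluminium, 36 x 36 mm, 24 mm high, with a square 15.2 mm bore right through along z, flats along x and y (0.6 mm play a side: the handle turns about 0.09 rad either way on the stem before taking it along). x points along the arm. Starts flat on the worktop, right side up. Seated, this point is 12 mm above stem_seat. 160 g, centre of mass 11 mm towards the grip.
- lever_tip (a point): Point near the end of the handle's arm, 120 mm from lever_hub along its x, at the same height. The arm is an aluminium neck 14 mm wide, 10 mm high, then from 46 to 122 mm from the bore's axis a red grip 20 mm wide, 16 mm high, its centre line 3 mm above this point.
- cap_centre (a point): Centre of the orange dust cap: round, closed at the top, 28 mm diameter, 32 mm high, 28 mm deep inside, 22 mm bore, 20 g. Starts slipped loosely over the stem, rim on the shoulder; lifting it 30 mm clears the stem. z up.
- dish: Loose round shallow steel dish, 116 mm across the rim, 26 mm high, walls 3 mm; origin at the centre of its underside, z up.
- driver: Bystander: small screwdriver, amber handle, 130 mm long, lying at the front. Leave it alone.
- notebook: Bystander: purple notebook, 210 x 152 x 14 mm, lying at the right. Leave it alone.
- pen: Bystander: marker pen, 135 mm, on the notebook. Leave it alone.
- tape: Bystander: roll of black tape, 50 mm wide, 19 mm high, front right. Leave it alone.
- white_bottle: Bystander: white bottle with a blue cap, 64 mm wide, 130 mm high, behind the valve. Leave it alone.
- beaker_100: Bystander: small glass beaker, 66 mm wide, 69 mm high, left, before the water bath. Leave it alone.

How it is judged (in metres and radians):
On the way, in this order (a step that is already met when the one before it is completed fails the run):
1. the dust cap is off the stem and lies in the dish (horizontal distance between cap_centre and dish below 0.045 m and z of cap_centre in the frame of dish below 0.04 m), for 0.2 s.
2. the handle is fully down on the stem, pointing along the yellow tab, before the valve is turned shut (z of lever_hub in the frame of stem_seat between 0.009 and 0.015 m and horizontal distance between lever_hub and stem_seat below 0.004 m and angle between the z axis of lever_hub and the z axis of stem_seat, either way round below 0.08 rad and angle between the x axis of lever_hub and the x axis of stem_seat, either way round below 0.2 rad and x of lever_tip in the frame of stem_seat above 0.1 m and value of joint stem below 1.25 rad), for 0.2 s.
3. the valve is turned shut by its handle (z of lever_hub in the frame of stem_seat between 0.009 and 0.015 m and horizontal distance between lever_hub and stem_seat below 0.004 m and angle between the z axis of lever_hub and the z axis of stem_seat, either way round below 0.08 rad and angle between the x axis of lever_hub and the x axis of stem_seat, either way round below 0.2 rad and x of lever_tip in the frame of stem_seat above 0.1 m and value of joint stem above 1.47 rad), for 0.2 s.
At the end, for the whole second after the job is handed in: Handle fully down on the stem (hub centre 9-15 mm above the shoulder, 4 mm of the axis, upright), arm along the yellow tab (0.2 rad); valve shut (stem 1.47 rad or more); cap in the dish (45 mm of its middle, centre under 40 mm above its underside); both at rest (all of step 1 and all of step 3 and linear speed of each of lever, cap below 0.02 m/s); the robot touches nothing.
It fails at once if the handle is forced: more than 45 N between it and the valve while it is not yet down on the shoulder (contact force between lever and valve above 45 N and z of lever_hub in the frame of stem_seat above 0.016 m).
It fails at once if a bystander is moved by more than 40 mm (distance of any of driver, notebook, pen, tape, white_bottle, beaker_100 from where it was at the start of the episode above 0.04 m).
It also fails if it takes over 58 s, if anything falls off the work surface, if the arm or the gripper's body presses on something with over 40 N, if the wrist force passes 120 N, or if a joint passes its speed limit or range.

## Working session

There is one attempt and no reset: what is moved stays moved. The work goes in short steps, Python scripts to look and compute and a tool call to move; the robot and the scene stay as the last step left them, time stands still between calls to the robot, and variables do not carry over. Pictures are saved under pics/ and viewed, and the job is handed in when it is done.

Besides the shell and the picture viewer there is one more tool, called after "Request:" as name(argument=value, ...) on one line, values as JSON. move_arm: Moves the arm, as the interface text tells. Its arguments: {"type":"object","properties":{"targets":{"type":"array"},"hand":{"type":"number"},"squeeze":{"type":"number"}},"required":["targets"]}

```bash
ls; mkdir -p pics; cat > h.py <<'E'
import numpy as np, cv2
from rig import env, get_image
def save(n,im): cv2.imwrite('pics/'+n+'.png',cv2.cvtColor(im,cv2.COLOR_RGB2BGR))
def world(im,st=None):
    z=im['z_map'];K=im['intrinsics'];v,u=np.mgrid[:z.shape[0],:z.shape[1]]
    P=np.stack([(u-K[0,2])/K[0,0]*z,(v-K[1,2])/K[1,1]*z,z],-1)
    if 'mount' in im:
        M=np.array(im['mount']);T=P@M[:3,:3].T+M[:3,3]
        return T@np.array(st['tool_rot']).T+np.array(st['position'])
    return (P-im['t'])@np.array(im['R'])
E
python3 - <<'E'
from h import *
s=env.observe();print(s)
for n in['scene','side','wrist']:
    im=get_image(n);save(n+'0',im['pixels']);np.savez(n+'0.npz',**im)
    print(n,im.get('R'),im.get('t'),im.get('mount'),im['intrinsics'])
E
```

```text
pics
{'time_s': 0.0, 'q': array([-8.35548496e+01,  2.18403848e+01,  7.43836641e+01,  7.85430741e-05,
        8.38572560e+01, -1.23351854e+01]), 'qvel': array([ 0.00758624,  0.0896838 , -0.06391047, -0.00526899,  0.04838625,
        0.0130404 ]), 'joint_efforts': array([-1.53200257e-03, -4.48465848e+01, -2.31276852e+01, -2.10901644e-04,
        4.75806810e-03, -1.14307710e-05]), 'position': array([ 0.17703978, -0.52044061,  0.23872385]), 'tool_rot': array([[-9.46759879e-01, -1.57935614e-04,  3.21940532e-01],
       [-3.21940427e-01,  1.41022321e-03, -9.46758878e-01],
       [-3.04481066e-04, -9.99998993e-01, -1.38598862e-03]]), 'ft_force': array([ 0.94392647, -0.38778881, -0.72994801]), 'wrist_torque': array([ 0.02318355, -0.01171286,  0.01511095]), 'grip_width': 0.08541377699889656}
scene [[-0.89845078 -0.43902699 -0.00644224]
 [-0.24784241  0.51920153 -0.8179266 ]
 [ 0.36243667 -0.73327013 -0.57528652]] [0.55060424 0.200065   1.24862438] None [[386.59145527   0.         322.40825488]
 [  0.         386.59145527 199.48002169]
 [  0.           0.           1.        ]]
side [[ 0.99915092 -0.03956759 -0.01148274]
 [-0.03462087 -0.65524067 -0.75462644]
 [ 0.02233479  0.75438324 -0.65605418]] [-0.58188198  0.11296643  1.41916217] None [[467.12981636   0.         330.21958398]
 [  0.         467.12981636 200.59023479]
 [  0.           0.           1.        ]]
wrist None None [[ 1.17279762e-04  9.62761410e-01  2.70352462e-01 -6.94071527e-02]
 [ 5.64211077e-04 -2.70352485e-01  9.62761245e-01 -1.34521801e-01]
 [ 9.99999834e-01  3.96234441e-05 -5.74907527e-04 -2.63212266e-04]
 [ 0.00000000e+00  0.00000000e+00  0.00000000e+00  1.00000000e+00]] [[291.61127032   0.         318.19060289]
 [  0.         291.61127032 200.25189935]
 [  0.           0.           1.        ]]
```

View pics/scene0.png

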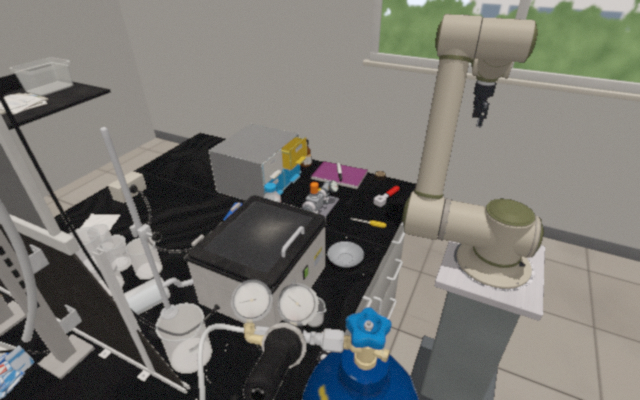

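View pics/side0.png

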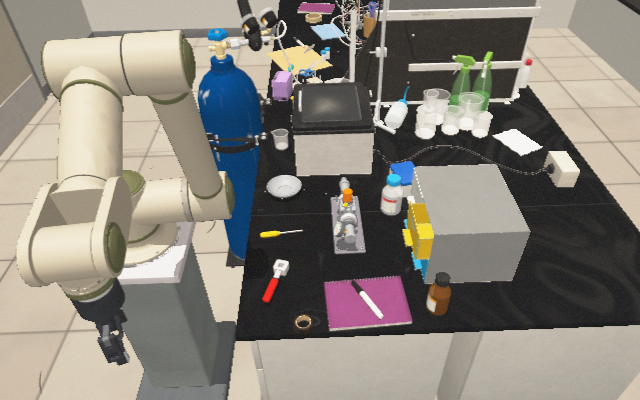

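View pics/wrist0.png

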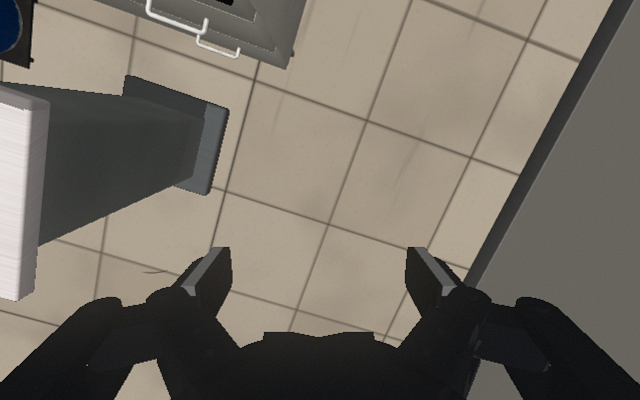

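The side view shows the cap at about (347,196), the dish at (284,187), and the handle with its hub at (282,267) and grip end at (266,298). Next I measure them.

```bash
cat > m.py <<'E'
from h import *
for n in['side','scene']:
    d=dict(np.load(n+'0.npz'));W=world(d);p=d['pixels']
    hsv=cv2.cvtColor(p,cv2.COLOR_RGB2HSV)
    if n=='side':
        for u,v in[(347,190),(347,196),(282,265),(284,187),(300,320),(345,240),(340,250)]:print(u,v,W[v,u].round(3),p[v,u],hsv[v,u])
        c=p[160:330,225:425];save('sidez',cv2.resize(c,None,fx=4,fy=4,interpolation=cv2.INTER_CUBIC)[:600])
        c=p[250:330,225:365];save('sidez2',cv2.resize(c,None,fx=5,fy=5,interpolation=cv2.INTER_CUBIC))
    def pr(name,m):
        m=m&(d['z_map']>0)
        k,l,st,ce=cv2.connectedComponentsWithStats(m.astype(np.uint8))
        for i in range(1,k):
            if st[i,4]>12:
                q=W[l==i]; print(n,name,st[i],np.median(q,0).round(3),q.min(0).round(3),q.max(0).round(3))
    ok=(W[...,2]>-0.01)&(W[...,2]<.16)&(W[...,0]>.2)&(W[...,0]<.8)&(abs(W[...,1])<.5)
    H,S,V=hsv[...,0],hsv[...,1],hsv[...,2]
    pr('red',ok&((H<4)|(H>175))&(S>170)&(V>80))
    pr('orange',ok&(H>=5)&(H<19)&(S>170)&(V>120))
    pr('grey',ok&(S<60)&(V>110)&(W[...,2]>.005))
E
python3 m.py
```

```text
347 190 [0.634 0.024 0.14 ] [247 169  25] [ 19 229 247]
347 196 [0.633 0.014 0.126] [225 116  25] [ 14 227 225]
282 265 [ 0.441 -0.143  0.014] [194 185 179] [ 12  20 194]
284 187 [0.434 0.215 0.005] [220 220 218] [ 30   2 220]
300 320 [ 0.493 -0.319  0.002] [158 131 102] [ 16  90 158]
345 240 [ 0.621 -0.098  0.059] [142 139 139] [  0   5 142]
340 250 [ 0.607 -0.092  0.012] [166 160 163] [165   9 166]
side red [262 278  16  25 204] [ 0.413 -0.234  0.023] [ 0.391 -0.268 -0.002] [ 0.431 -0.18   0.029]
side orange [343 188  10  14  85] [0.633 0.015 0.125] [ 0.622  0.005 -0.   ] [0.664 0.192 0.141]
side grey [376 123   7   5  18] [0.791 0.492 0.066] [0.776 0.479 0.057] [0.798 0.499 0.072]
side grey [271 129  18  21 275] [0.416 0.442 0.049] [0.382 0.424 0.008] [0.445 0.49  0.073]
side grey [ 294  137   81   39 2718] [0.606 0.265 0.091] [0.463 0.254 0.005] [0.75  0.477 0.16 ]
side grey [267 175  35  22 557] [0.434 0.215 0.015] [0.379 0.135 0.005] [0.493 0.263 0.032]
side grey [340 177  10  14  91] [0.632 0.14  0.075] [0.62  0.109 0.005] [0.649 0.258 0.084]
side grey [381 184  19  31 459] [0
[... 1328 characters left out ...]
-0.225  0.005] [0.758 0.092 0.102]
scene grey [264 191  17  11 112] [0.762 0.099 0.09 ] [0.745 0.069 0.062] [0.799 0.116 0.106]
scene grey [374 193  15  12 106] [ 0.433 -0.148  0.019] [ 0.417 -0.201  0.006] [ 0.46  -0.127  0.028]
scene grey [320 198  18  18 100] [ 0.601 -0.018  0.009] [ 0.59  -0.09   0.005] [0.625 0.025 0.014]
scene grey [404 214  29  25 471] [0.239 0.095 0.132] [0.2   0.074 0.075] [0.282 0.106 0.16 ]
scene grey [284 231  41  57 924] [0.476 0.352 0.112] [0.47  0.265 0.011] [0.478 0.498 0.16 ]
scene grey [328 242  35  25 556] [0.444 0.177 0.014] [0.378 0.138 0.005] [0.493 0.252 0.029]
scene grey [307 298  19  29 190] [0.399 0.469 0.037] [0.379 0.428 0.009] [0.426 0.481 0.07 ]
```

```bash
cat > plan.py <<'E'
from h import *
from scipy.spatial.transform import Rotation as R
def down(yawdeg):  # z tool yaw, tool y down
    a=np.radians(yawdeg);z=np.array([np.cos(a),np.sin(a),0]);y=np.array([0,0,-1.]);return np.stack([np.cross(y,z),y,z],1)
def plan(way,start=None):
    """way: list of (pos, yaw, nrows)"""
    s=env.observe();p=np.array(s['position']);r=R.from_matrix(s['tool_rot'])
    if start: p,r=np.array(start[0],float),R.from_matrix(down(start[1]))
    rows=[]
    for tp,yaw,n in way:
        p0,r0=p,r;rt=R.from_matrix(down(yaw));dv=(r0.inv()*rt).as_rotvec()
        for k in range(1,n+1):
            tpk=p0+(np.array(tp)-p0)*k/n; trk=r0*R.from_rotvec(dv*k/n)
            sh=np.round(r.inv().apply(tpk-p)*1000,1); tu=np.round((r.inv()*trk).as_rotvec(),3)
            rows.append([*sh,*tu]); p=p+r.apply(sh/1000); r=r*R.from_rotvec(tu)
    while len(rows)%5: rows.append([0]*6)
    for i in range(0,len(rows),5): print([ [float(x) for x in q] for q in rows[i:i+5]])
    print('time',s['time_s'],'end',p.round(4),r.as_matrix()[:,2].round(3))
E
python3 -c "
from plan import *
plan([([.46,-.19,.26],0,10),([.633,.02,.25],0,5)])"
```

```text
[[-37.4, -2.1, -22.2, 0.0, -0.124, -0.0], [-39.9, -2.1, -17.4, 0.0, -0.125, -0.0], [-41.8, -2.0, -12.2, 0.0, -0.124, -0.0], [-42.9, -2.1, -7.1, 0.0, -0.124, -0.0], [-43.5, -2.1, -1.6, 0.0, -0.125, -0.001]]
[[-43.3, -2.1, 3.8, 0.0, -0.124, 0.0], [-42.6, -2.2, 9.1, 0.001, -0.124, 0.0], [-41.1, -2.1, 14.3, -0.0, -0.124, 0.0], [-39.0, -2.1, 19.2, -0.0, -0.125, 0.0], [-36.3, -2.1, 24.0, -0.0, -0.124, 0.0]]
[[-42.0, 2.0, 34.6, -0.0, -0.0, 0.0], [-42.0, 2.0, 34.6, -0.0, -0.0, 0.0], [-42.0, 2.0, 34.6, -0.0, -0.0, 0.0], [-42.0, 2.0, 34.6, -0.0, -0.0, 0.0], [-42.0, 2.0, 34.6, -0.0, -0.0, 0.0]]
time 0.15 end [0.633 0.02  0.25 ] [ 1. -0.  0.]
```

Request:
move_arm(targets=[-37.4, -2.1, -22.2, 0, -0.124, 0, -39.9, -2.1, -17.4, 0, -0.125, 0, -41.8, -2, -12.2, 0, -0.124, 0, -42.9, -2.1, -7.1, 0, -0.124, 0, -43.5, -2.1, -1.6, 0, -0.125, 0], hand=1)

```text
time_s: 0.78
position: [0.3193, -0.3542, 0.2496]
tool_rot: [[-0.579, -0.0, 0.816], [-0.816, 0.0, -0.579], [-0.0, -1.0, -0.0]]
ft_force: [-0.2, -0.7, -0.7]
grip_width: 0.0855
```

Request:
move_arm(targets=[-43.3, -2.1, 3.8, 0, -0.124, 0, -42.6, -2.2, 9.1, 0, -0.124, 0, -41.1, -2.1, 14.3, 0, -0.124, 0, -39, -2.1, 19.2, 0, -0.125, 0, -36.3, -2.1, 24, 0, -0.124, 0])

```text
time_s: 1.4
position: [0.4607, -0.1889, 0.2602]
tool_rot: [[0.004, -0.0, 1.0], [-1.0, 0.0, 0.004], [-0.0, -1.0, -0.0]]
ft_force: [0.3, -0.6, 0.4]
grip_width: 0.0853
```

```bash
cat > look.py <<'E'
import sys
from h import *
s=env.observe();im=get_image('wrist');n=sys.argv[1];save(n,im['pixels']);np.savez(n+'.npz',W=world(im,s),rot=s['tool_rot'],pos=s['position'],**im)
print(s['time_s'],s['position'].round(4),s['tool_rot'].round(3).tolist(),s['ft_force'].round(1),s['grip_width'],s['q'].round(1))
E
python3 look.py w1
```

```text
1.4 [ 0.4607 -0.1889  0.2602] [[0.004, -0.0, 1.0], [-1.0, 0.0, 0.004], [-0.0, -1.0, -0.0]] [ 0.3 -0.6  0.4] 0.08527828489330594 [-35.9  15.7  80.   -0.   84.3 -36.2]
```

View pics/w1.png

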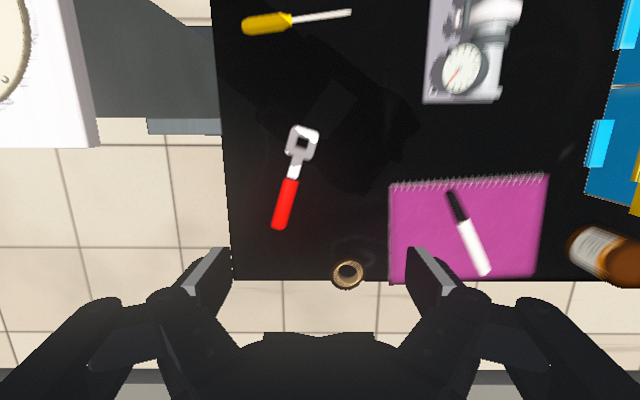

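The wrist view shows the hub at about (302,143) with its grip running to (282,220), and the gauge end of the valve at (463,70). I'll go on to the cap.

Request:
move_arm(targets=[-42, 2, 34.6, 0, 0, 0, -42, 2, 34.6, 0, 0, 0, -42, 2, 34.6, 0, 0, 0, -42, 2, 34.6, 0, 0, 0, -42, 2, 34.6, 0, 0, 0])

```text
time_s: 2.08
position: [0.6339, 0.0214, 0.25]
tool_rot: [[-0.0, -0.0, 1.0], [-1.0, -0.0, -0.0], [0.0, -1.0, -0.0]]
ft_force: [0.5, -1.0, -0.6]
grip_width: 0.0854
```

```bash
python3 look.py w2; python3 - <<'E'
from h import *
for n in ['w1','w2']:
    d=np.load(n+'.npz');W=d['W'];hsv=cv2.cvtColor(d['pixels'],cv2.COLOR_RGB2HSV);H,S,V=[hsv[...,i] for i in range(3)]
    for nm,m in [('orange',(H>=4)&(H<19)&(S>170)&(V>120)),('red',((H<4)|(H>175))&(S>170)&(V>80)),('yellow',(H>=20)&(H<35)&(S>150)&(V>100))]:
        k,l,st,ce=cv2.connectedComponentsWithStats(m.astype(np.uint8))
        for i in range(1,k):
            if st[i,4]>25:
                q=W[l==i];print(n,nm,st[i],np.median(q,0).round(4),q.min(0).round(3),q.max(0).round(3))
                top=q[q[:,2]>q[:,2].max()-.004];
                if nm=='orange':print('top',((top.min(0)+top.max(0))/2).round(4),top.mean(0),len(top))
E
```

```text
2.075 [0.6339 0.0214 0.25  ] [[-0.0, -0.0, 1.0], [-1.0, -0.0, -0.0], [0.0, -1.0, -0.0]] [ 0.5 -1.  -0.6] 0.0853955624974262 [-8.7 30.2 58.4 -0.  91.4 -8.7]
w1 orange [597 246  18  29 124] [ 0.8214 -0.2895  0.0587] [ 0.461 -0.311  0.05 ] [ 0.833 -0.12   0.395]
top [ 0.4614 -0.1199  0.3948] [ 0.4613549  -0.1199289   0.39477844] 1
w1 red [271 178  29  53 856] [ 0.4159 -0.2296  0.0222] [ 0.396 -0.272 -0.002] [ 0.461 -0.12   0.395]
w1 yellow [241  12  51  23 863] [ 0.4002 -0.0139  0.0147] [ 0.367 -0.12  -0.002] [0.461 0.002 0.395]
w1 yellow [629 150  11  67 365] [ 0.7932 -0.1924  0.1043] [ 0.461 -0.245 -0.001] [ 0.904 -0.12   0.395]
w2 orange [307 174  28  36 794] [0.6362 0.0292 0.136 ] [0.624 0.013 0.102] [0.65  0.09  0.385]
top [0.6348 0.0904 0.3845] [0.63482634 0.09035309 0.38451061] 2
w2 yellow [119 189  49  19 683] [ 0.4017 -0.01    0.0138] [ 0.361 -0.024 -0.002] [0.635 0.09  0.385]
w2 yellow [307 207  10   6  36] [0.6281 0.007  0.12  ] [ 0.623 -0.001  0.103] [0.633 0.015 0.137]
w2 yellow [463 281  55  26 705] [ 0.8173 -0.0821  0.1181] [ 0.635 -0.084  0.098] [0.834 0.09  0.385]
w2 yellow [466 359  17  41 246] [ 0.794  -0.1706  0.1506] [ 0.678 -0.199  0.14 ] [0.795 0.015 0.318]
w2 yellow [489 362  34  38 735] [ 0.7944 -0.1429  0.1759] [ 0.635 -0.217  0.098] [0.87  0.09  0.385]
```

View pics/w2.png

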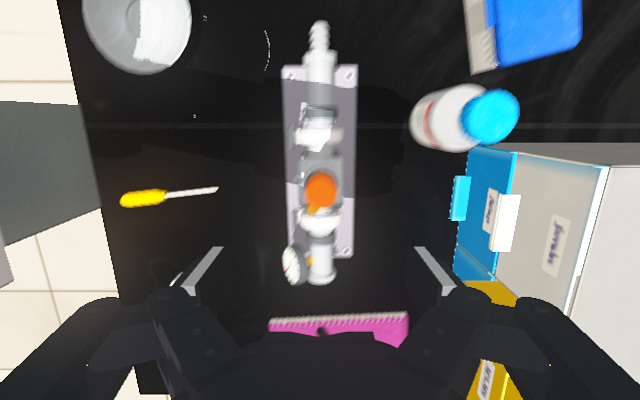

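The cap top is centred at about (321,187), the tab shows faintly at (313,210), and the dish is at (137,30).

```bash
python3 - <<'E'
from h import *
d=np.load('w2.npz');W=d['W'];hsv=cv2.cvtColor(d['pixels'],cv2.COLOR_RGB2HSV);H,S,V=[hsv[...,i] for i in range(3)]
m=(H>=3)&(H<22)&(S>150)&(V>100)&(abs(W[...,2]-.136)<.004);m[:160]=0;m[230:]=0
q=W[m];print(len(q),q.min(0),q.max(0),q.mean(0),np.percentile(q,[1,99],axis=0))
c,r=cv2.minEnclosingCircle(q[:,:2].astype(np.float32));print(c,r)
# base plate
m=(abs(W[...,2]-.012)<.006)&(S<60)&(V>90);m[:,:270]=0;m[:,370:]=0;m[:50]=0;m[265:]=0
q=W[m];print(cv2.minAreaRect(q[:,:2].astype(np.float32)),np.median(q,0))
# dish
m=(W[...,2]>.022)&(W[...,2]<.032)&(S<60)&(V>90);m[:,200:]=0;m[90:]=0
q=W[m];print(cv2.minEnclosingCircle(q[:,:2].astype(np.float32)),np.median(q,0),len(q))
E
python3 -c "
from plan import *
plan([([.6365,.027,.16],0,5),([.6365,.027,.137],0,5)],([.633,.02,.25],0))"
```

```text
637 [0.62385789 0.01041466 0.1321069 ] [0.64858751 0.03755007 0.13825473] [0.63568854 0.02546105 0.13630722] [[0.62473864 0.01174385 0.13286881]
 [0.64766686 0.03707173 0.13796302]]
(0.6348755359649658, 0.023874830454587936) 0.013950076885521412
((0.6353291869163513, 0.02400866150856018), (0.08970242738723755, 0.24882729351520538), 0.5050097107887268) [0.65623955 0.06065553 0.00995819]
((0.43560871481895447, 0.19563031196594238), 0.05783655866980553) [0.40349998 0.17399379 0.02497549] 867
[[-1.4, 18.0, 0.7, 0.0, 0.0, 0.0], [-1.4, 18.0, 0.7, 0.0, 0.0, 0.0], [-1.4, 18.0, 0.7, 0.0, 0.0, 0.0], [-1.4, 18.0, 0.7, 0.0, 0.0, 0.0], [-1.4, 18.0, 0.7, 0.0, 0.0, 0.0]]
[[0.0, 4.6, 0.0, 0.0, 0.0, 0.0], [-0.0, 4.6, -0.0, 0.0, 0.0, 0.0], [-0.0, 4.6, -0.0, 0.0, 0.0, 0.0], [-0.0, 4.6, -0.0, 0.0, 0.0, 0.0], [-0.0, 4.6, -0.0, 0.0, 0.0, 0.0]]
time 2.125 end [0.6365 0.027  0.137 ] [1. 0. 0.]
```

```bash
python3 -c "
from plan import *
s=env.observe();print(s['position'])
plan([([.635,.024,.116],0,5)])"
```

```text
[0.63614553 0.02617559 0.24876109]
[[0.5, 26.6, -0.2, 0.0, 0.001, -0.0], [0.5, 26.5, -0.2, 0.0, 0.001, -0.001], [0.5, 26.6, -0.3, 0.0, 0.0, -0.0], [0.4, 26.5, -0.2, 0.0, 0.001, -0.001], [0.5, 26.6, -0.2, 0.0, 0.001, -0.0]]
time 2.125 end [0.635 0.024 0.116] [ 1. -0. -0.]
```

Request:
move_arm(targets=[0, 20, 0, 0, 0, 0, 0, 20, 0, 0, 0, 0, 0, 0, 0, 0, 0, 0, 0, 0, 0, 0, 0, 0, 0, 0, 0, 0, 0, 0])

```text
time_s: 2.75
position: [0.6333, 0.0197, 0.2113]
tool_rot: [[-0.0, 0.002, 1.0], [-1.0, -0.0, -0.0], [0.0, -1.0, 0.002]]
ft_force: [-0.4, -1.7, -0.1]
grip_width: 0.0849
```

```bash
python3 look.py w3; python3 - <<'E'
from h import *
d=np.load('w3.npz');W=d['W'];hsv=cv2.cvtColor(d['pixels'],cv2.COLOR_RGB2HSV);H,S,V=[hsv[...,i] for i in range(3)]
m=(H>=3)&(H<22)&(S>150)&(V>100)&(abs(W[...,2]-.136)<.004);m[:150]=0;m[240:]=0
q=W[m];c,r=cv2.minEnclosingCircle(q[:,:2].astype(np.float32));print(c,r,np.median(q,0))
m=(abs(W[...,2]-.012)<.006)&(S<60)&(V>90);m[:,260:380]&=True;m[:,:250]=0;m[:,390:]=0;m[290:]=0
q=W[m];print(cv2.minAreaRect(q[:,:2].astype(np.float32)),np.median(q,0))
print(env.observe()['position'])
E
python3 -c "
from plan import *
plan([([.635,.024,.116],0,5)])"
```

```text
2.75 [0.6333 0.0197 0.2113] [[-0.0, 0.002, 1.0], [-1.0, -0.0, -0.0], [0.0, -1.0, 0.002]] [-0.4 -1.7 -0.1] 0.08492803297567297 [-8.9 31.4 62.7  0.  85.8 -8.9]
(0.6350916624069214, 0.023663748055696487) 0.01409761980175972 [0.63474141 0.02486398 0.13631125]
((0.6348741054534912, 0.023784123361110687), (0.08969523757696152, 0.24954643845558167), 0.6294863820075989) [0.65454518 0.06857212 0.0099567 ]
[0.63321362 0.01973659 0.2112185 ]
[[-0.9, 19.0, 0.3, -0.0, -0.0, 0.0], [-0.8, 19.1, 0.4, -0.001, -0.0, 0.0], [-0.9, 19.0, 0.3, 0.0, -0.0, 0.0], [-0.8, 19.1, 0.4, -0.0, -0.0, 0.0], [-0.9, 19.0, 0.3, -0.0, -0.0, 0.0]]
time 2.8 end [0.635 0.024 0.116] [ 1. -0.  0.]
```

Request:
move_arm(targets=[-1, 22, 0.5, 0, 0, 0, -1, 22, 0.5, 0, 0, 0, -1, 22, 0.5, 0, 0, 0, -1, 20, 0.4, 0, 0, 0, 0, 9.3, 0, 0, 0, 0])

```text
time_s: 3.42
position: [0.6347, 0.0239, 0.1144]
tool_rot: [[0.0, -0.001, 1.0], [-1.0, 0.0, 0.0], [-0.0, -1.0, -0.001]]
ft_force: [0.2, -0.6, -0.5]
grip_width: 0.0855
```

Request:
move_arm(targets=[0, 0, 0, 0, 0, 0, 0, 0, 0, 0, 0, 0, 0, 0, 0, 0, 0, 0, 0, 0, 0, 0, 0, 0, 0, 0, 0, 0, 0, 0], hand=-1, squeeze=25)

```text
time_s: 4.05
position: [0.6352, 0.0238, 0.1158]
tool_rot: [[0.0, 0.001, 1.0], [-1.0, -0.0, 0.0], [0.0, -1.0, 0.001]]
ft_force: [0.0, -0.3, 5.9]
grip_width: 0.027
```

```bash
python3 -c "
from plan import *
d=np.load('w2.npz')
plan([([.635,.024,.175],0,3),([.434,.192,.175],50,7),([.434,.192,.06],50,5),([.434,.192,.018],50,5)],([.635,.0238,.1158],0))"
```

```text
[[-0.1, -19.7, 0.0, 0.0, 0.0, 0.0], [-0.0, -19.8, 0.0, 0.0, 0.0, 0.0], [-0.1, -19.7, 0.0, 0.0, 0.0, 0.0], [-24.0, 0.0, -28.7, 0.0, -0.125, 0.0], [-27.4, 0.0, -25.5, 0.0, -0.124, 0.0]]
[[-30.3, 0.0, -21.9, 0.0, -0.125, 0.0], [-32.9, 0.0, -18.0, 0.0, -0.125, 0.0], [-34.8, 0.0, -13.7, 0.0, -0.124, 0.0], [-36.2, 0.0, -9.3, 0.0, -0.125, 0.0], [-37.2, 0.0, -4.8, 0.0, -0.125, 0.0]]
[[0.0, 23.0, 0.0, 0.0, 0.0, 0.0], [0.0, 23.0, 0.0, 0.0, 0.0, 0.0], [0.0, 23.0, 0.0, 0.0, 0.0, 0.0], [0.0, 23.0, 0.0, 0.0, 0.0, 0.0], [0.1, 23.0, 0.0, 0.0, 0.0, 0.0]]
[[-0.0, 8.4, 0.0, 0.0, 0.0, 0.0], [-0.0, 8.4, 0.0, 0.0, 0.0, 0.0], [-0.0, 8.4, 0.0, 0.0, 0.0, 0.0], [-0.0, 8.4, 0.0, 0.0, 0.0, 0.0], [-0.0, 8.4, 0.0, 0.0, 0.0, 0.0]]
time 4.05 end [0.434  0.1919 0.018 ] [0.643 0.766 0.   ]
```

Request:
move_arm(targets=[0, -19.7, 0, 0, 0, 0, 0, -19.8, 0, 0, 0, 0, 0, -19.7, 0, 0, 0, 0, -24, 0, -28.7, 0, -0.125, 0, -27.4, 0, -25.5, 0, -0.124, 0])

```text
time_s: 4.68
position: [0.5767, 0.0723, 0.174]
tool_rot: [[0.25, -0.0, 0.968], [-0.968, 0.0, 0.25], [-0.0, -1.0, -0.0]]
ft_force: [0.5, 0.4, -0.3]
grip_width: 0.0269
```

Request:
move_arm(targets=[-30.3, 0, -21.9, 0, -0.125, 0, -32.9, 0, -18, 0, -0.125, 0, -34.8, 0, -13.7, 0, -0.124, 0, -36.2, 0, -9.3, 0, -0.125, 0, -37.2, 0, -4.8, 0, -0.125, 0])

```text
time_s: 5.3
position: [0.4328, 0.1926, 0.1741]
tool_rot: [[0.769, -0.0, 0.639], [-0.639, 0.0, 0.769], [-0.0, -1.0, -0.0]]
ft_force: [0.1, -0.4, 0.5]
grip_width: 0.0271
```

```bash
python3 look.py w4
```

```text
5.3 [0.4328 0.1926 0.1741] [[0.769, -0.0, 0.639], [-0.639, 0.0, 0.769], [-0.0, -1.0, -0.0]] [ 0.1 -0.4  0.5] 0.02711466132885665 [  9.6  17.9  92.3   0.   69.9 -40.6]
```

View pics/w4.png

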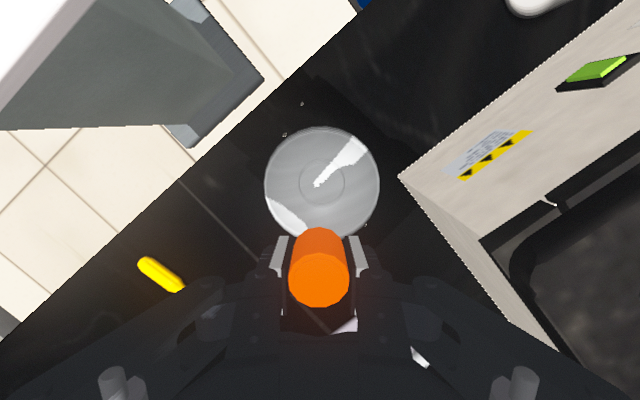

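The cap is held at (319,270), and the dish is centred at (321,183), directly below the tool. Lowering now.

Request:
move_arm(targets=[0, 23, 0, 0, 0, 0, 0, 23, 0, 0, 0, 0, 0, 23, 0, 0, 0, 0, 0, 23, 0, 0, 0, 0, 0, 23, 0, 0, 0, 0])

```text
time_s: 5.98
position: [0.4339, 0.1918, 0.0585]
tool_rot: [[0.766, 0.0, 0.643], [-0.643, 0.0, 0.766], [0.0, -1.0, 0.0]]
ft_force: [0.9, 0.9, -0.7]
grip_width: 0.027
```

Request:
move_arm(targets=[0, 10, 0, 0, 0, 0, 0, 10, 0, 0, 0, 0, 0, 10, 0, 0, 0, 0, 0, 8, 0, 0, 0, 0, 0, 3.5, 0, 0, 0, 0])

```text
time_s: 6.6
position: [0.4338, 0.1919, 0.0174]
tool_rot: [[0.766, -0.0, 0.643], [-0.643, -0.0, 0.766], [-0.0, -1.0, -0.0]]
ft_force: [-0.6, -0.0, -0.7]
grip_width: 0.0269
```

Request:
move_arm(targets=[0, 0, 0, 0, 0, 0, 0, 0, 0, 0, 0, 0, 0, 0, 0, 0, 0, 0, 0, 0, 0, 0, 0, 0, 0, -2, 0, 0, 0, 0], hand=0.1)

```text
time_s: 7.22
position: [0.4338, 0.1919, 0.0198]
tool_rot: [[0.766, -0.0, 0.643], [-0.643, -0.0, 0.766], [-0.0, -1.0, -0.0]]
ft_force: [-0.7, -0.1, 0.1]
grip_width: 0.0469
```

```bash
python3 -c "
from plan import *
plan([([.434,.192,.19],50,5),([.635,.024,.19],0,8)],([.434,.192,.0195],50))"
```

```text
[[0.0, -34.1, 0.0, 0.0, 0.0, 0.0], [0.0, -34.1, 0.0, 0.0, 0.0, 0.0], [0.0, -34.1, 0.0, 0.0, 0.0, 0.0], [0.0, -34.1, 0.0, 0.0, 0.0, 0.0], [0.0, -34.1, 0.0, 0.0, 0.0, 0.0]]
[[32.7, 0.0, 0.1, 0.0, 0.109, 0.0], [32.6, 0.0, 3.6, 0.0, 0.109, 0.0], [32.0, 0.0, 7.1, 0.0, 0.109, 0.0], [30.9, -0.0, 10.6, 0.0, 0.109, 0.0], [29.7, -0.0, 13.9, 0.0, 0.109, 0.0]]
[[28.0, -0.0, 17.0, 0.0, 0.109, 0.0], [25.9, -0.0, 20.0, 0.0, 0.11, 0.0], [23.6, -0.0, 22.7, 0.0, 0.109, 0.0], [0.0, 0.0, 0.0, 0.0, 0.0, 0.0], [0.0, 0.0, 0.0, 0.0, 0.0, 0.0]]
time 7.225 end [0.635 0.024 0.19 ] [ 1. -0. -0.]
```

Request:
move_arm(targets=[0, -34, 0, 0, 0, 0, 0, -34, 0, 0, 0, 0, 0, -34, 0, 0, 0, 0, 0, -34, 0, 0, 0, 0, 0, -34, 0, 0, 0, 0])

```text
time_s: 7.85
position: [0.4336, 0.1918, 0.1911]
tool_rot: [[0.766, 0.0, 0.643], [-0.643, 0.0, 0.766], [0.0, -1.0, 0.0]]
ft_force: [0.7, 0.2, -0.2]
grip_width: 0.047
```

```bash
python3 look.py w5
```

```text
7.85 [0.4336 0.1918 0.1911] [[0.766, 0.0, 0.643], [-0.643, 0.0, 0.766], [0.0, -1.0, 0.0]] [ 0.7  0.2 -0.2] 0.047027582889743236 [  9.5  16.8  90.6   0.   72.5 -40.5]
```

Request:
move_arm(targets=[32.7, 0, 0.1, 0, 0.109, 0, 32.6, 0, 3.6, 0, 0.109, 0, 32, 0, 7.1, 0, 0.109, 0, 30.9, 0, 10.6, 0, 0.109, 0, 29.7, 0, 13.9, 0, 0.109, 0], hand=1)

```text
time_s: 8.52
position: [0.5601, 0.0862, 0.1896]
tool_rot: [[0.319, -0.0, 0.948], [-0.948, 0.0, 0.319], [-0.0, -1.0, -0.0]]
ft_force: [0.3, 0.3, 0.6]
grip_width: 0.0854
```

Request:
move_arm(targets=[28, 0, 17, 0, 0.109, 0, 25.9, 0, 20, 0, 0.11, 0, 23.6, 0, 22.7, 0, 0.109, 0, 0, 0, 0, 0, 0, 0, 0, 0, 0, 0, 0, 0])

```text
time_s: 9.15
position: [0.6343, 0.0244, 0.1895]
tool_rot: [[0.001, -0.001, 1.0], [-1.0, 0.0, 0.001], [-0.0, -1.0, -0.001]]
ft_force: [1.2, 0.2, 1.2]
grip_width: 0.0851
```

```bash
python3 look.py w6;python3 - <<'E'
from h import *
d=np.load('w6.npz');p=d['pixels'][110:310,200:440];save('w6z',cv2.resize(p,None,fx=3,fy=3,interpolation=cv2.INTER_CUBIC))
p=np.load('w5.npz')['pixels'];save('w5s',cv2.resize(p,None,fx=.6,fy=.6))
E
```

```text
9.15 [0.6343 0.0244 0.1895] [[0.001, -0.001, 1.0], [-1.0, 0.0, 0.001], [-0.0, -1.0, -0.001]] [1.2 0.2 1.2] 0.08512910458074648 [-8.5 32.4 64.5  0.  83.2 -8.5]
```

View pics/w6z.png

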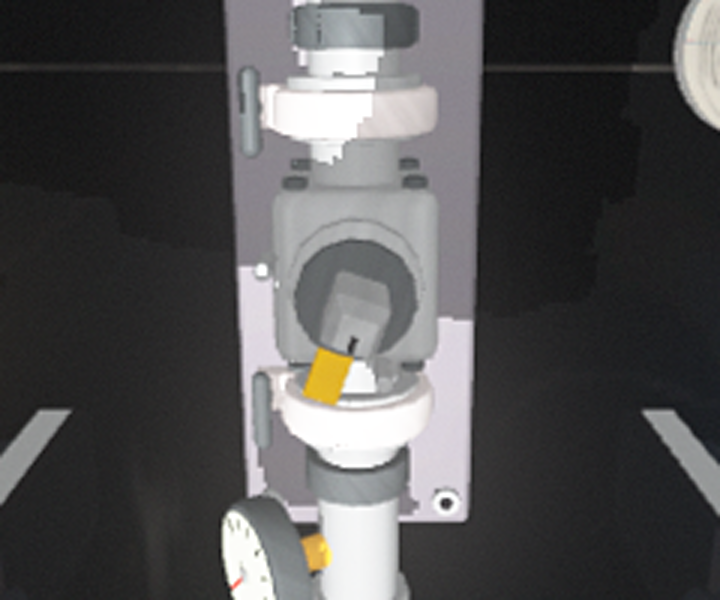

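View pics/w5s.png

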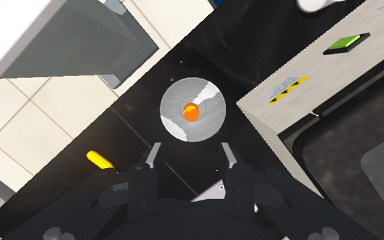

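The cap lies in the dish (190,112 in the reduced picture). The stem shows at crop (355,300) with the tab at (328,375), pointing down and to the left.

```bash
cat > ray.py <<'E'
from h import *
def onplane(d,uv,z):
    K=d['intrinsics'];M=d['mount'];uv=np.atleast_2d(uv).astype(float)
    c=np.stack([(uv[:,0]-K[0,2])/K[0,0],(uv[:,1]-K[1,2])/K[1,1],np.ones(len(uv))],1)
    D=c@M[:3,:3].T@d['rot'].T;o=d['rot']@M[:3,3]+d['pos']
    return o+D*((z-o[2])/D[:,2])[:,None]
E
python3 - <<'E'
from ray import *
d=np.load('w6.npz');p=d['pixels'];hsv=cv2.cvtColor(p,cv2.COLOR_RGB2HSV);H,S,V=[hsv[...,i] for i in range(3)]
m=(H>=15)&(H<32)&(S>140)&(V>100);m[:215]=0;m[250:]=0;m[:,:295]=0;m[:,:330]&=True;m[:,330:]=0
v,u=np.nonzero(m);P=onplane(d,np.stack([u,v],1),.104);print(len(P),d['W'][m].mean(0))
r=cv2.minAreaRect((P[:,:2]*1000).astype(np.float32));print(r)
c=P[:,:2].mean(0)
for ax in[(.635,.0238)]:
    dd=c-ax;print('tab centre',c,'dir deg',np.degrees(np.arctan2(dd[1],dd[0])),np.linalg.norm(dd))
ev,evec=np.linalg.eigh(np.cov(P[:,:2].T));print(ev**.5*12**.5,np.degrees(np.arctan2(evec[1],evec[0])))
# washer ring: dark grey
W=d['W'];ok=(abs(W[...,2]-.104)<.003);ok[:180]=0;ok[250:]=0;ok[:,:290]=0;ok[:,350:]=0
q=P=onplane(d,np.argwhere(ok)[:,::-1],.104);print(ok.sum(),q.min(0),q.max(0))
np.savez('x.npz',ok=ok);b=(ok*255).astype(np.uint8)[110:310,200:440];
for vv in range(190,246,6):print(vv,[ (round(float(W[vv,uu,2])*1000)) for uu in range(290,350,4)])
# stem top
top=(W[...,2]>.126)&(W[...,2]<.137);top[:180]=0;top[250:]=0;top[:,:290]=0;top[:,350:]=0
q=onplane(d,np.argwhere(top)[:,::-1],.131);print(top.sum(),q.mean(0),cv2.minAreaRect((q[:,:2]*1000).astype(np.float32)))
E
```

```text
193 [0.62721592 0.00251595 0.10391597]
((627.35791015625, 2.409970283508301), (14.284418106079102, 9.57426929473877), 72.33740997314453)
tab centre [0.62722077 0.00254926] dir deg -110.10608606185845 0.022629851087690927
[0.00953023 0.01450193] [161.02788732  71.02788732]
1033 [ 0.61282247 -0.00533114  0.104     ] [0.65069385 0.04010445 0.104     ]
190 [11, 86, 85, 89, 91, 91, 101, 102, 102, 90, 90, 89, 86, 86, 83]
196 [95, 86, 87, 90, 104, 104, 104, 104, 105, 104, 104, 91, 90, 85, 82]
202 [102, 85, 90, 103, 104, 104, 111, 107, 104, 103, 104, 104, 91, 86, 80]
208 [9, 86, 104, 104, 105, 109, 124, 123, 119, 115, 104, 103, 104, 86, 10]
214 [9, 85, 85, 105, 105, 125, 130, 130, 128, 127, 123, 104, 104, 84, 10]
220 [10, 86, 86, 104, 104, 128, 132, 130, 133, 130, 103, 103, 86, 84, 9]
226 [10, 86, 86, 86, 104, 105, 131, 130, 130, 104, 86, 86, 86, 87, 10]
232 [49, 50, 81, 81, 104, 103, 104, 76, 76, 94, 90, 80, 82, 10, 10]
238 [57, 57, 65, 104, 104, 105, 104, 76, 75, 103, 102, 71, 69, 64, 9]
244 [70, 67, 76, 79, 78, 104, 81, 82, 81, 80, 80, 79, 78, 73, 11]
281 [0.63509577 0.02530275 0.131     ] ((635.1459350585938, 25.67888641357422), (12.82541275024414, 12.28305435180664), 69.80445861816406)
```

```bash
cat > hd.py <<'E'
import sys
from ray import *
d=np.load(sys.argv[1]+'.npz');p=d['pixels'];hsv=cv2.cvtColor(p,cv2.COLOR_RGB2HSV);H,S,V=[hsv[...,i].astype(int) for i in range(3)]
W=d['W']
m=((H<5)|(H>175))&(S>150)&(V>60)&(W[...,2]<.05)&(W[...,0]>.3)
k,l,st,ce=cv2.connectedComponentsWithStats(m.astype(np.uint8));i=1+np.argmax(st[1:,4])
g=(l==i)&(W[...,2]>.019); v,u=np.nonzero(g)
P=onplane(d,np.stack([u,v],1),.0225)[:,:2];c=P.mean(0);r=cv2.minAreaRect((P*1000).astype(np.float32))
print('grip top z',np.median(W[g][:,2]),'rect',r)
h=(S<70)&(V>90)&(W[...,2]>.018)&(W[...,2]<.03)&(np.linalg.norm(W[...,:2]-c,axis=2)<.14)&(np.linalg.norm(W[...,:2]-c,axis=2)>.055)
k,l,st,ce=cv2.connectedComponentsWithStats(h.astype(np.uint8));i=1+np.argmax(st[1:,4]);h=l==i
v,u=np.nonzero(h);Q=onplane(d,np.stack([u,v],1),.024)[:,:2]
print(st[i],'hub top z',np.median(W[h][:,2]),'rect',cv2.minAreaRect((Q*1000).astype(np.float32)))
hc=np.array(cv2.minAreaRect(Q.astype(np.float32))[0])
ev,e=np.linalg.eigh(np.cov(P.T));a=e[:,1];a=a*np.sign(a@(c-hc))
print('hub',hc,'pca yaw',np.degrees(np.arctan2(a[1],a[0])),'hub->grip yaw',np.degrees(np.arctan2(*(c-hc)[::-1])),'dist',np.linalg.norm(c-hc))
E
python3 hd.py w1; python3 -c "
from plan import *
plan([([.438,-.16,.19],-18,10),([.438,-.16,.12],-18,3)],([.635,.024,.19],0))"
```

```text
grip top z 0.022408219920936612 rect ((414.5549621582031, -230.19338989257812), (73.75206756591797, 19.676105499267578), 71.77899932861328)
[285 128  33  38 715] hub top z 0.023728414183924962 rect ((438.0946350097656, -154.93203735351562), (44.07856750488281, 35.80152893066406), 73.17768096923828)
hub [ 0.43809468 -0.15493207] pca yaw -107.4369919355784 hub->grip yaw -107.07595366320204 dist 0.07762002431318588
[[18.4, 0.0, -19.7, 0.0, 0.031, 0.0], [19.0, 0.0, -19.1, 0.0, 0.032, 0.0], [19.6, 0.0, -18.5, 0.0, 0.031, 0.0], [20.2, 0.0, -17.9, 0.0, 0.032, 0.0], [20.7, 0.0, -17.2, 0.0, 0.031, 0.0]]
[[21.3, 0.0, -16.6, 0.0, 0.031, 0.0], [21.7, 0.0, -15.9, 0.0, 0.032, 0.0], [22.3, 0.0, -15.2, 0.0, 0.031, 0.0], [22.7, 0.0, -14.6, 0.0, 0.032, 0.0], [23.2, 0.0, -13.7, 0.0, 0.031, 0.0]]
[[-0.0, 23.3, -0.0, 0.0, 0.0, 0.0], [-0.0, 23.4, -0.0, 0.0, 0.0, 0.0], [-0.0, 23.3, -0.0, 0.0, 0.0, 0.0], [0.0, 0.0, 0.0, 0.0, 0.0, 0.0], [0.0, 0.0, 0.0, 0.0, 0.0, 0.0]]
time 9.2 end [ 0.438 -0.16   0.12 ] [ 0.951 -0.309  0.   ]
```

Request:
move_arm(targets=[18.4, 0, -19.7, 0, 0.031, 0, 19, 0, -19.1, 0, 0.032, 0, 19.6, 0, -18.5, 0, 0.031, 0, 20.2, 0, -17.9, 0, 0.032, 0, 20.7, 0, -17.2, 0, 0.031, 0])

```text
time_s: 9.82
position: [0.5352, -0.0676, 0.1901]
tool_rot: [[-0.155, 0.0, 0.988], [-0.988, -0.0, -0.155], [-0.0, -1.0, 0.0]]
ft_force: [0.4, -0.2, 0.9]
grip_width: 0.0852
```

Request:
move_arm(targets=[21.3, 0, -16.6, 0, 0.031, 0, 21.7, 0, -15.9, 0, 0.032, 0, 22.3, 0, -15.2, 0, 0.031, 0, 22.7, 0, -14.6, 0, 0.032, 0, 23.2, 0, -13.7, 0, 0.031, 0])

```text
time_s: 10.45
position: [0.4369, -0.1596, 0.19]
tool_rot: [[-0.308, 0.0, 0.951], [-0.951, -0.0, -0.308], [0.0, -1.0, 0.0]]
ft_force: [0.8, 0.4, 0.2]
grip_width: 0.085
```

Request:
move_arm(targets=[0, 20, 0, 0, 0, 0, 0, 20, 0, 0, 0, 0, 0, 0, 0, 0, 0, 0, 0, 0, 0, 0, 0, 0, 0, 0, 0, 0, 0, 0])

```text
time_s: 11.08
position: [0.4382, -0.16, 0.1505]
tool_rot: [[-0.308, 0.001, 0.951], [-0.951, -0.001, -0.308], [0.0, -1.0, 0.002]]
ft_force: [-0.1, 0.4, 0.4]
grip_width: 0.0853
```

```bash
python3 look.py w7; python3 hd.py w7
```

```text
11.075 [ 0.4382 -0.16    0.1505] [[-0.308, 0.001, 0.951], [-0.951, -0.001, -0.308], [0.0, -1.0, 0.002]] [-0.1  0.4  0.4] 0.08528975379822293 [-34.7  18.9  95.4   0.   65.6 -16.7]
grip top z 0.02244821630696292 rect ((414.1419677734375, -231.4487762451172), (70.11073303222656, 18.715003967285156), 72.44873046875)
[ 296  167   39   48 1345] hub top z 0.023737889515602212 rect ((437.65252685546875, -154.75689697265625), (44.566650390625, 35.11429977416992), 72.0264892578125)
hub [ 0.43765253 -0.1547569 ] pca yaw -107.38289162801517 hub->grip yaw -106.94003469189154 dist 0.0787294825952048
```

View pics/w7.png

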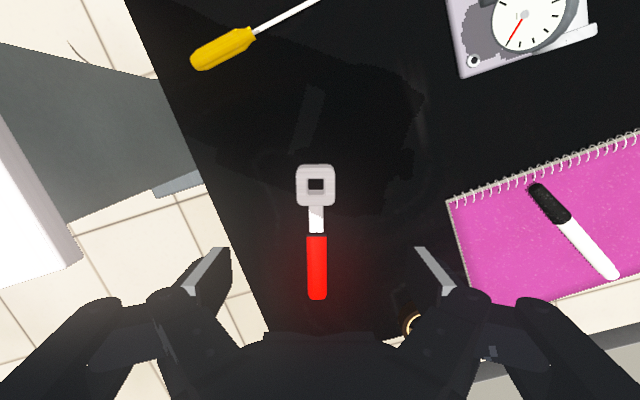

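The hub is at (316,185), with its bore dark in the middle and the grip running down to (317,298), almost lined up with the tool. Next I measure the bore's rim.

```bash
python3 - <<'E'
from ray import *
d=np.load('w7.npz');g=cv2.cvtColor(d['pixels'],cv2.COLOR_RGB2GRAY)
print(g[164:210:2,292:342:2])
v,u=np.nonzero((g[174:198,304:330]<130));u=u+304;v=v+174
P=onplane(d,np.stack([u,v],1),.024)[:,:2];r=cv2.minAreaRect((P*1000).astype(np.float32));print(len(P),'bore',r,P.mean(0))
# hub outer, side edges from top plane, rows of the hub without neck
h=(g>120);h[:,:285]=0;h[:,345:]=0
for v in (170,178,186,194,200): uu=np.nonzero(h[v])[0];print(v,uu.min(),uu.max())
for u in (300,306,326,331):vv=np.nonzero(h[150:215,u])[0]+150;print(u,vv.min(),vv.max())
print(env.observe()['position'])
E
```

```text
[[ 25  27  28  25  49  88 116 114 117 117 118 117 117 126 148 146 147 146
  110  86  21  26  27  25  25]
 [ 27  26  26  70 177 171 171 171 172 172 172 172 171 171 171 170 174 173
  173 177 100  22  26  26  26]
 [ 29  27  23 180 189 195 203 202 202 211 209 209 210 208 210 209 211 211
  208 201 179  23  27  25  26]
 [ 29  27  88 207 210 211 210 212 213 211 213 213 213 213 214 213 213 214
  213 215 209  85  26  26  24]
 [ 28  25 131 202 202 204 203 204 201 204 205 204 204 207 207 207 208 208
  207 208 207 173  25  26  27]
 [ 28  26 174 209 212 210 210 210 209 209 211 210 211 212 210 210 209 209
  210 211 212 184  21  26  27]
 [ 32  22 210 213 210 212 212 213 215 214 214 214 215 215 216 213 215 212
  215 213 215 190  21  27  30]
 [ 33  23 175 213 212 212 212 201 170 170 169 170 170 168 168 171 199 212
  212 214 213 188  22  28  29]
 [ 34  25 173 212 209 209 211 188  64  27  28  30  29  29  29  30 194 210
  210 212 213 188  24  30  29]
 [ 36  26 177 214 212 213 212 193  68  33  34  34  32  34  34  35 194 214
  211 212 214 188  24  29  34]
 [ 34  27 168 210 209 209 210 190  68  36  34  32 
[... 898 characters left out ...]
44  44  61 204 209 208 208 208 207 208 208 208 207 208 208 210 207 207
  209 209 202 111  33  38  35]
 [ 42  44  41  76 192 212 211 208 208 208 207 205 205 206 208 206 209 211
  210 185 109  33  35  35  35]
 [ 44  44  45  44  36  41  60  58 115 207 209 208 208 210 209 190  22  27
   27  29  35  38  38  37  33]
 [ 44  46  47  46  47  46  45  44 112 213 213 214 215 211 208 192  33  40
   40  38  37  38  38  38  36]]
173 bore ((440.03143310546875, -148.59017944335938), (9.361326217651367, 13.78286075592041), 72.0227279663086) [ 0.44001452 -0.1485421 ]
170 297 333
178 296 334
186 296 334
194 296 334
200 297 334
300 165 204
306 165 205
326 164 205
331 166 204
[ 0.43816025 -0.16008232  0.15040303]
```

```bash
python3 - <<'E'
from ray import *
d=np.load('w7.npz')
print(onplane(d,[[315.4,185.3],[315.4,186.3],[316.4,185.3]],.0237))
E
python3 -c "
from plan import *
plan([([.4395,-.1505,.05],-17.4,8),([.4395,-.1505,.012],-17.4,5)])"
```

```text
[[ 0.43955695 -0.14976525  0.0237    ]
 [ 0.43926458 -0.15065902  0.0237    ]
 [ 0.44042971 -0.15004843  0.0237    ]]
[[-1.2, 12.5, -0.2, -0.0, -0.001, 0.0], [-1.2, 12.6, -0.3, -0.0, -0.001, 0.0], [-1.2, 12.5, -0.2, -0.0, -0.002, 0.0], [-1.2, 12.6, -0.2, -0.001, -0.001, 0.0], [-1.2, 12.5, -0.2, 0.0, -0.001, 0.0]]
[[-1.2, 12.6, -0.2, 0.0, -0.001, 0.0], [-1.2, 12.5, -0.2, -0.0, -0.002, 0.0], [-1.2, 12.6, -0.2, -0.0, -0.001, 0.0], [0.0, 7.6, -0.0, -0.0, 0.0, 0.0], [0.0, 7.6, -0.0, -0.0, 0.0, 0.0]]
[[0.0, 7.6, -0.0, -0.0, 0.0, 0.0], [0.0, 7.6, -0.0, -0.0, 0.0, 0.0], [0.0, 7.6, -0.0, -0.0, 0.0, 0.0], [0.0, 0.0, 0.0, 0.0, 0.0, 0.0], [0.0, 0.0, 0.0, 0.0, 0.0, 0.0]]
time 11.125 end [ 0.4395 -0.1505  0.012 ] [ 0.954 -0.299  0.   ]
```

Request:
move_arm(targets=[-2, 20, -0.4, 0, -0.002, 0, -2, 20, -0.4, 0, -0.002, 0, -2, 20, -0.4, 0, -0.002, 0, -2, 20, -0.4, 0, -0.002, 0, -2, 20, -0.4, 0, -0.002, 0])

```text
time_s: 11.75
position: [0.4393, -0.15, 0.0495]
tool_rot: [[-0.299, 0.001, 0.954], [-0.954, -0.001, -0.299], [0.0, -1.0, 0.001]]
ft_force: [-0.5, -0.9, 0.0]
grip_width: 0.0855
```

```bash
python3 look.py w8;python3 -c "
from plan import *
plan([([.4395,-.15,.012],-17.4,5)])"
```

```text
11.75 [ 0.4393 -0.15    0.0495] [[-0.299, 0.001, 0.954], [-0.954, -0.001, -0.299], [0.0, -1.0, 0.001]] [-0.5 -0.9  0. ] 0.0854959166297612 [-33.5  27.7 102.9   0.   49.3 -16.1]
[[0.1, 7.1, 0.3, 0.001, -0.0, -0.0], [0.1, 7.1, 0.3, 0.0, -0.0, -0.0], [0.0, 7.1, 0.2, 0.001, -0.0, -0.001], [0.1, 7.1, 0.3, 0.0, -0.0, 0.0], [0.1, 7.1, 0.3, 0.001, -0.0, 0.0]]
time 11.8 end [ 0.4395 -0.15    0.012 ] [ 0.954 -0.299  0.   ]
```

View pics/w8.png

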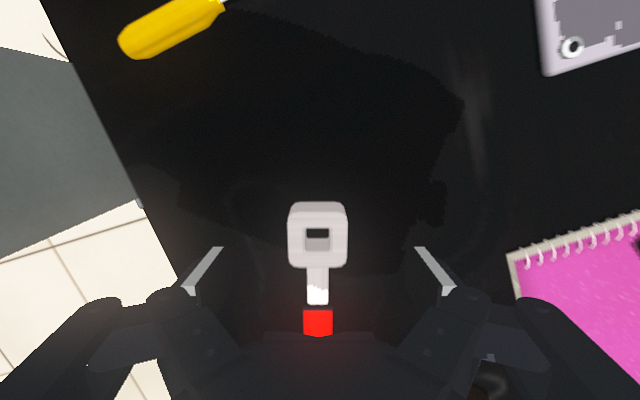

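The hub is centred at (317,239), where the point under the TCP should show (about row 240). Descending.

Request:
move_arm(targets=[0, 10, 0.3, 0, 0, 0, 0, 10, 0.3, 0, 0, 0, 0, 10, 0.2, 0, 0, 0, 0, 6, 0.2, 0, 0, 0, 0, 1.5, 0, 0, 0, 0])

```text
time_s: 12.42
position: [0.4399, -0.1503, 0.0119]
tool_rot: [[-0.299, -0.0, 0.954], [-0.954, 0.0, -0.299], [-0.0, -1.0, -0.0]]
ft_force: [-1.3, 0.7, -0.2]
grip_width: 0.0855
```

Request:
move_arm(targets=[0, 0, 0, 0, 0, 0, 0, 0, 0, 0, 0, 0, 0, 0, 0, 0, 0, 0, 0, 0, 0, 0, 0, 0, 0, 0, 0, 0, 0, 0], hand=-1, squeeze=50)

```text
time_s: 13.05
position: [0.4401, -0.1503, 0.0127]
tool_rot: [[-0.299, 0.001, 0.954], [-0.954, -0.0, -0.299], [0.0, -1.0, 0.001]]
ft_force: [-0.7, 0.6, 4.7]
grip_width: 0.0349
```

```bash
python3 -c "
from plan import *
plan([([.44,-.1503,.175],-17.4,5),([.635,.0238,.175],-19.6,10)],([.44,-.1503,.0125],-17.4))"
```

```text
[[0.0, -32.5, 0.0, 0.0, 0.0, 0.0], [0.0, -32.5, 0.0, 0.0, 0.0, 0.0], [0.0, -32.5, 0.0, 0.0, 0.0, 0.0], [0.0, -32.5, 0.0, 0.0, 0.0, 0.0], [0.0, -32.5, 0.0, 0.0, 0.0, 0.0]]
[[-22.4, 0.0, 13.4, 0.0, 0.004, 0.0], [-22.5, 0.0, 13.3, 0.0, 0.004, 0.0], [-22.6, 0.0, 13.2, 0.0, 0.004, 0.0], [-22.6, 0.0, 13.2, 0.0, 0.003, 0.0], [-22.6, 0.0, 13.0, 0.0, 0.004, 0.0]]
[[-22.7, 0.0, 13.0, 0.0, 0.004, 0.0], [-22.8, 0.0, 12.9, 0.0, 0.004, 0.0], [-22.8, 0.0, 12.8, 0.0, 0.004, 0.0], [-22.8, 0.0, 12.7, 0.0, 0.004, 0.0], [-22.9, 0.0, 12.6, 0.0, 0.003, 0.0]]
time 13.05 end [0.635  0.0238 0.175 ] [ 0.942 -0.335  0.   ]
```

Request:
move_arm(targets=[0, -20, 0, 0, 0, 0, 0, -35, 0, 0, 0, 0, 0, -35, 0, 0, 0, 0, 0, -36, 0, 0, 0, 0, 0, -36.5, 0, 0, 0, 0])

```text
time_s: 13.68
position: [0.4397, -0.15, 0.1758]
tool_rot: [[-0.299, -0.0, 0.954], [-0.954, 0.0, -0.299], [-0.0, -1.0, -0.0]]
ft_force: [0.4, 0.3, -1.0]
grip_width: 0.0347
```

```bash
python3 look.py w9;python3 -c "
from plan import *
plan([([.635,.0238,.175],-19.6,10)])"
```

```text
13.675 [ 0.4397 -0.15    0.1758] [[-0.299, -0.0, 0.954], [-0.954, 0.0, -0.299], [-0.0, -1.0, -0.0]] [ 0.4  0.3 -1. ] 0.03469163709861888 [-33.5  16.9  93.4   0.   69.7 -16.1]
[[-22.5, 0.6, 13.3, -0.001, 0.004, 0.0], [-22.5, 0.5, 13.1, -0.0, 0.004, 0.0], [-22.6, 0.6, 13.1, -0.001, 0.003, 0.001], [-22.6, 0.5, 13.0, -0.001, 0.004, -0.0], [-22.7, 0.6, 12.9, -0.001, 0.004, -0.0]]
[[-22.7, 0.5, 12.8, -0.0, 0.004, 0.0], [-22.7, 0.5, 12.8, -0.001, 0.004, 0.0], [-22.9, 0.5, 12.6, -0.001, 0.004, 0.0], [-22.8, 0.5, 12.6, -0.0, 0.003, 0.001], [-22.9, 0.6, 12.5, -0.001, 0.004, -0.0]]
time 13.725 end [0.635  0.0237 0.175 ] [ 0.942 -0.335  0.   ]
```

View pics/w9.png

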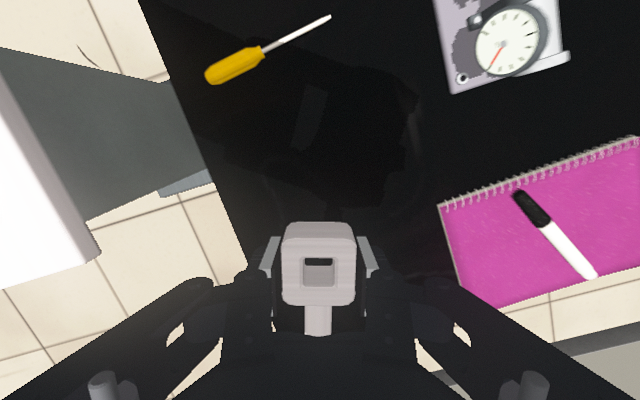

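The handle is held, with the bore at about (319,271). I'll measure its centre in the tool frame.

```bash
python3 - <<'E'
from ray import *
d=np.load('w9.npz');p=d['pixels'];save('w9z',cv2.resize(p[215:325,270:370],None,fx=6,fy=5,interpolation=cv2.INTER_NEAREST))
g=cv2.cvtColor(p,cv2.COLOR_RGB2GRAY)
print(g[216:312:2,319]);print(g[272,276:362:2]);print(g[245,276:362:2]);print(g[300,276:362:2]); print(g[250:296,308],g[250:296,330])
z=d['z_map'];print(z[240:310:6,290].round(4))
K=d['intrinsics'];M=d['mount']
W=d['W'];T=(W-d['pos'])@d['rot']
for v in range(224,320,6):print(v,(T[v,[290,300,345,319]]*1000).round(1).tolist())
E
```

```text
[ 36  35  31 160 148 151 153 155 152 152 154 183 184 189 187 184 186 188
 188 191 188  87  45  44  41 158 154 153 150 152 152 151 150 150 153 163
 185 184 187 189 187 190 188 187 187 187 192 193]
[ 46  47  41 183 187 186 187 186 186 186 187 187 171 161 145 148 151 151
 151 153 152 153 150 150 152 152 151 151 148 148 171 185 187 187 187 187
 186 186 187 185  37  43  42]
[137  85  55 181 179 181 183 183 183 184 183 184 183 183 184 185 184 184
 184 184 186 184 185 184 185 185 184 185 185 185 186 187 187 186 186 187
 185 186 185 185 132  48 135]
[ 44  42  43  55 167 188 186 187 188 188 186 188 188 188 187 185 187 186
 187 186 187 186 185 185 187 186 186 188 186 187 187 185 185 186 185 186
 187 186 174  48  42  41  40]
[187 187 189 189 191 191 185 151  56  43  43  48  47  45  47  93 158 156
 153 154 154 149 151 150 151 150 151 150 151 150 150 151 151 150 155 158
 168 188 185 183 183 187 186 187 187 186] [188 185 187 191 192 194 189 156  80  35  40  39  40  40  43  95 154 150
 152 154 152 149 151 151 150 150 152 151 149 147 148 151 152 151 155 157
 164 190 186 183 184 186 186 188 188 186]

[... 800 characters left out ...]
72 [[0.6, -10.9, -12.7], [0.8, -10.6, -8.0], [0.1, -11.8, 13.2], [8.9, 3.7, 1.0]]
278 [[3.7, -11.1, -12.8], [4.0, -10.7, -8.1], [4.0, -10.7, 13.4], [8.2, -3.6, 1.0]]
284 [[6.8, -11.4, -12.9], [7.4, -10.3, -8.2], [7.4, -10.4, 13.5], [8.9, -8.0, 1.0]]
290 [[10.2, -11.2, -13.0], [10.3, -10.9, -8.2], [10.1, -11.3, 13.5], [10.0, -11.4, 1.0]]
296 [[12.6, -12.5, -12.9], [13.7, -10.9, -8.2], [13.6, -11.0, 13.6], [13.4, -11.2, 1.0]]
302 [[16.3, -12.0, -13.1], [17.0, -11.0, -8.3], [16.4, -11.8, 13.6], [17.4, -10.3, 1.0]]
308 [[155.3, 175.2, -34.2], [155.6, 175.7, -22.0], [155.6, 175.7, 33.5], [22.8, -7.6, 1.0]]
314 [[164.1, 175.5, -34.5], [163.1, 174.2, -22.0], [164.4, 176.0, 33.7], [26.6, -7.1, 1.0]]
```

View pics/w9z.png

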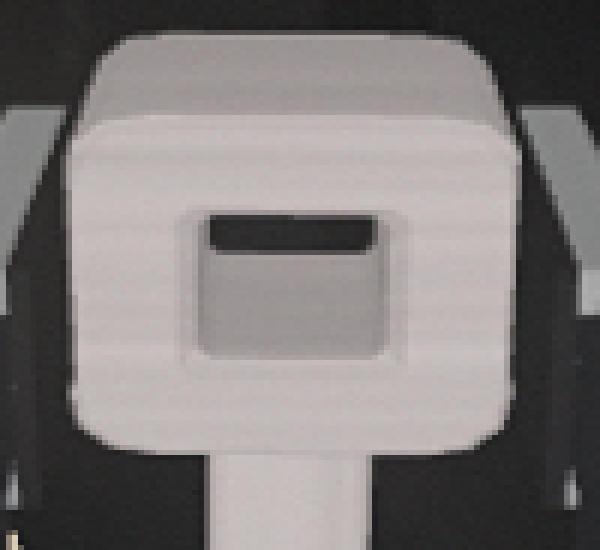

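```bash
python3 -c "
from plan import *
R0=down(-19.6);t=np.array([.6346,.0247,.172])+R0@[.048,0,0];print(t)
plan([(t,-19.6,8)])"
```

```text
[ 0.61849832 -0.02051876  0.172     ]
[[-22.2, 1.1, 16.3, -0.001, 0.005, 0.0], [-22.3, 1.1, 16.1, -0.001, 0.005, 0.0], [-22.3, 1.0, 16.0, -0.001, 0.004, 0.001], [-22.4, 1.1, 16.0, -0.001, 0.005, -0.0], [-22.5, 1.0, 15.8, -0.0, 0.005, 0.0]]
[[-22.6, 1.1, 15.7, -0.001, 0.005, 0.0], [-22.6, 1.0, 15.6, -0.001, 0.005, 0.001], [-22.7, 1.0, 15.5, -0.001, 0.004, -0.0], [0.0, 0.0, 0.0, 0.0, 0.0, 0.0], [0.0, 0.0, 0.0, 0.0, 0.0, 0.0]]
time 13.725 end [ 0.6185 -0.0206  0.172 ] [ 0.942 -0.335  0.   ]
```

Request:
move_arm(targets=[-22.2, 0.5, 16.3, 0, 0.005, 0, -22.3, 0.5, 16.1, 0, 0.005, 0, -22.3, 0.5, 16, 0, 0.005, 0, -22.4, 0.5, 16, 0, 0.005, 0, -22.5, 0.5, 15.8, 0, 0.005, 0])

```text
time_s: 14.35
position: [0.5512, -0.0681, 0.1717]
tool_rot: [[-0.323, -0.001, 0.946], [-0.946, 0.0, -0.323], [0.0, -1.0, -0.001]]
ft_force: [1.0, -1.2, -1.6]
grip_width: 0.0349
```

Request:
move_arm(targets=[-22.6, 0.5, 15.7, 0, 0.005, 0, -22.6, 0.5, 15.6, 0, 0.005, 0, -22.7, 0, 15.5, 0, 0.004, 0, 0, 0, 0, 0, 0, 0, 0, 0, 0, 0, 0, 0])

```text
time_s: 14.98
position: [0.6167, -0.0202, 0.1708]
tool_rot: [[-0.336, -0.001, 0.942], [-0.942, 0.0, -0.336], [0.0, -1.0, -0.001]]
ft_force: [0.7, 0.7, -2.2]
grip_width: 0.035
```

Request:
move_arm(targets=[0, 0, 0, 0, 0, 0, 0, 0, 0, 0, 0, 0, 0, 0, 0, 0, 0, 0, 0, 0, 0, 0, 0, 0, 0, 0, 0, 0, 0, 0])

```text
time_s: 15.6
position: [0.6173, -0.02, 0.1712]
tool_rot: [[-0.336, -0.0, 0.942], [-0.942, -0.0, -0.336], [0.0, -1.0, 0.0]]
ft_force: [0.0, 0.4, -1.1]
grip_width: 0.0352
```

```bash
python3 look.py w10;python3 - <<'E'
from h import *
d=np.load('w10.npz');p=d['pixels'][100:320,220:420];save('w10z',cv2.resize(p,None,fx=3.6,fy=2.7,interpolation=cv2.INTER_CUBIC))
E
```

```text
15.6 [ 0.6173 -0.02    0.1712] [[-0.336, -0.0, 0.942], [-0.942, -0.0, -0.336], [0.0, -1.0, 0.0]] [ 0.   0.4 -1.1] 0.03517431941388144 [-12.8  31.6  69.3  -0.   79.2   6.8]
```

View pics/w10z.png

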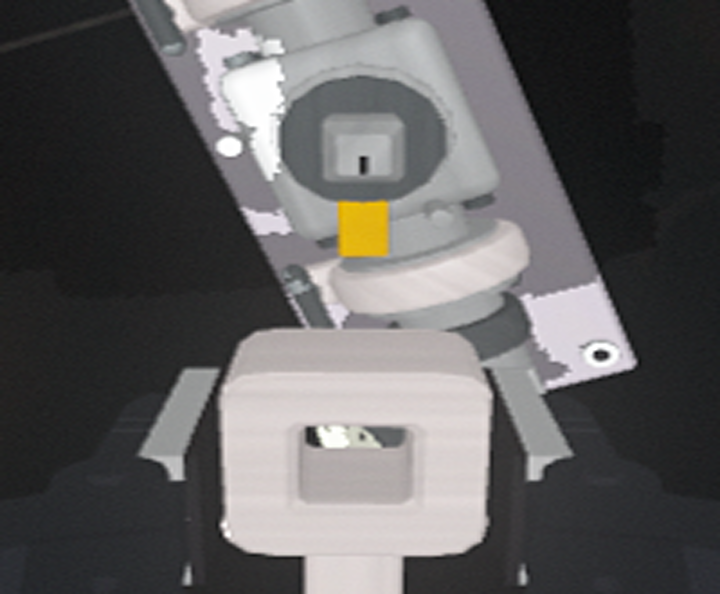

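The stem is at crop (363,143), with the yellow tab straight below it at (363,228). It is parallel to the held hub at (355,465). I'll measure both in the tool frame.

```bash
python3 - <<'E'
from ray import *
d=np.load('w10.npz');p=d['pixels'];g=cv2.cvtColor(p,cv2.COLOR_RGB2GRAY).astype(int)
hsv=cv2.cvtColor(p,cv2.COLOR_RGB2HSV)
def tool(uv,z):return ((onplane(d,uv,z)-d['pos'])@d['rot']*1000)
print('row150',g[150,292:350].tolist());print('col321',g[122:180,321].tolist());print('col301',g[122:180,302].tolist())
m=(g>70)&(g<108)&(abs(d['W'][...,2]-.104)<.0025);m[:120]=0;m[180:]=0;m[:,:290]=0;m[:,350:]=0
k,l,st,ce=cv2.connectedComponentsWithStats(m.astype(np.uint8));i=1+np.argmax(st[1:,4]);v,u=np.nonzero(l==i)
P=tool(np.stack([u,v],1),.104)[:,[0,2]].astype(np.float32);print(st[i],'washer',cv2.minEnclosingCircle(P))
hull=cv2.convexHull(P);print('fit',cv2.fitEllipse(hull))
m=(hsv[...,0]>15)&(hsv[...,0]<32)&(hsv[...,1]>140);m[:170]=0;m[200:]=0;m[:,:300]=0;m[:,340:]=0
v,u=np.nonzero(m);P=tool(np.stack([u,v],1),.104)[:,[0,2]].astype(np.float32);print('tab',P.mean(0),cv2.minAreaRect(P))
ev,e=np.linalg.eigh(np.cov(P.T));print(np.degrees(np.arctan2(e[1],e[0])))
# hub outer edges at top plane
zt=d['pos'][2]+.0113
print('hub row 272',g[272,275:365].tolist());print('col300',g[215:312,300].tolist())
for c in[(281,272),(356,272),(319,238),(319,305)]:print(c,tool([c],zt))
print('stem ref',tool([(321,153)],.131),tool([(320.8,151.3)],.104))
E
```

```text
row150 [251, 254, 253, 240, 240, 155, 91, 93, 100, 100, 99, 100, 100, 100, 98, 99, 99, 121, 143, 142, 145, 160, 172, 172, 171, 170, 171, 170, 172, 177, 177, 181, 183, 185, 184, 179, 158, 147, 144, 138, 113, 95, 96, 96, 95, 97, 97, 99, 99, 97, 92, 108, 151, 161, 156, 184, 179, 176]
col321 [181, 177, 160, 172, 175, 161, 94, 98, 98, 100, 98, 102, 99, 98, 98, 97, 99, 97, 96, 102, 125, 141, 144, 150, 150, 149, 152, 157, 177, 180, 179, 180, 180, 180, 185, 167, 60, 62, 67, 66, 65, 73, 109, 141, 127, 111, 98, 98, 98, 95, 97, 94, 117, 171, 178, 176, 177, 175]
col301 [178, 179, 181, 184, 183, 185, 181, 183, 183, 173, 162, 171, 173, 168, 143, 93, 101, 101, 101, 102, 101, 104, 101, 101, 101, 101, 100, 101, 99, 98, 100, 97, 96, 100, 97, 100, 99, 100, 97, 100, 97, 96, 97, 95, 98, 134, 169, 180, 179, 177, 176, 175, 170, 168, 167, 161, 160, 159]
[ 298  128   46   46 1066] washer ((-47.201141357421875, 1.8704469203948975), 16.018861770629883)
fit ((-47.373924255371094, 1.8247219324111938), (31.344411849975586, 31.63477897644043), 2.02679443359375)
tab [-24.414955    2.1287673] ((-24.57489776611328, 2
[... 653 characters left out ...]
 177, 176, 177, 177, 185, 214, 209, 209, 213, 213, 214, 211, 207, 205, 208, 209, 211, 212, 212, 211, 215, 215, 214, 215, 213, 201, 194, 195, 196, 198, 199, 198, 197, 195, 194, 195, 195, 194, 194, 195, 194, 197, 191, 193, 192, 193, 194, 195, 194, 193, 197, 198, 203, 200, 204, 206, 210, 208, 211, 211, 211, 208, 211, 211, 212, 215, 210, 211, 210, 210, 212, 213, 188, 39, 48, 49, 50, 49, 48]
(281, 272) [[  0.42069424 -11.30006521 -16.9798459 ]]
(356, 272) [[  0.41124444 -11.29991646  18.36874407]]
(319, 238) [[-16.85212305 -11.30024895   0.92090703]]
(319, 305) [[ 18.37567431 -11.29972035   0.94318517]]
stem ref [[-49.47930325  40.2193601    2.19331741]] [[-47.58730279  67.21938891   2.29280663]]
```

Request:
move_arm(targets=[-16, 0, 0.4, 0, 0, 0, -16, 0, 0.4, 0, 0, 0, -16.2, 0, 0.4, 0, 0, 0, 0, 12, 0, 0, 0, 0, 0, 12, 0, 0, 0, 0])

```text
time_s: 16.27
position: [0.6343, 0.025, 0.1459]
tool_rot: [[-0.336, -0.001, 0.942], [-0.942, -0.0, -0.336], [0.0, -1.0, -0.001]]
ft_force: [-0.2, -0.6, -1.3]
grip_width: 0.0349
```

Request:
move_arm(targets=[0, 0, 0, 0, 0, 0, 0, 0, 0, 0, 0, 0, 0, 0, 0, 0, 0, 0, 0, 0, 0, 0, 0, 0, 0, 0, 0, 0, 0, 0])

```text
time_s: 16.9
position: [0.6346, 0.0249, 0.1474]
tool_rot: [[-0.336, 0.0, 0.942], [-0.942, -0.0, -0.336], [-0.0, -1.0, 0.0]]
ft_force: [-0.4, -0.6, -1.5]
grip_width: 0.0349
```

```bash
python3 look.py w11;python3 - <<'E'
from h import *
d=np.load('w11.npz');p=d['pixels'][160:320,240:400];save('w11z',cv2.resize(p,None,fx=4,fy=3.5,interpolation=cv2.INTER_CUBIC))
im=get_image('side')['pixels'][150:260,290:430];save('s11',cv2.resize(im,None,fx=5,fy=5,interpolation=cv2.INTER_CUBIC))
E
```

```text
16.9 [0.6346 0.0249 0.1474] [[-0.336, 0.0, 0.942], [-0.942, -0.0, -0.336], [-0.0, -1.0, 0.0]] [-0.4 -0.6 -1.5] 0.034887480995866645 [-8.4 34.4 68.  -0.  77.5 11.2]
```

View pics/w11z.png

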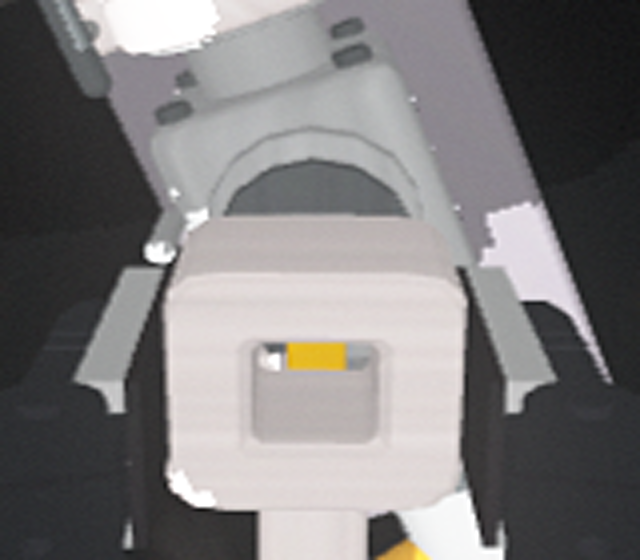

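View pics/s11.png

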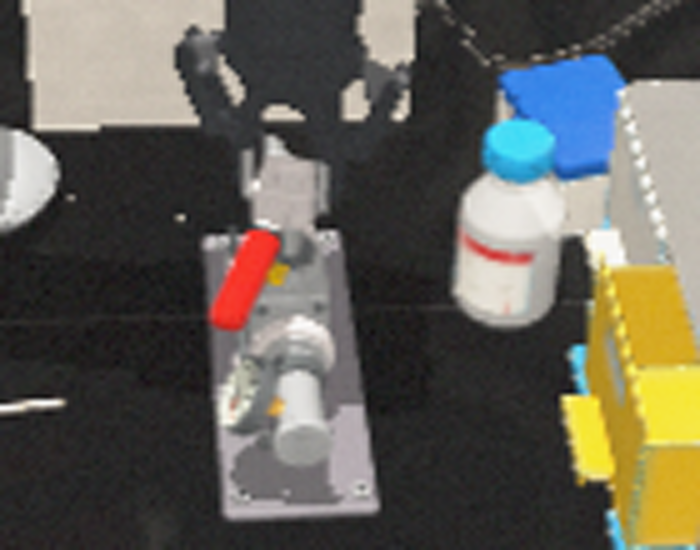

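The yellow tab shows centred through the bore (317 against 315 in the crop), so the lateral alignment is good. I'll lower gently.

Request:
move_arm(targets=[0, 1.5, 0, 0, 0, 0, 0, 1.5, 0, 0, 0, 0, 0, 1.5, 0, 0, 0, 0, 0, 1.5, 0, 0, 0, 0, 0, 0, 0, 0, 0, 0])

```text
time_s: 17.62
position: [0.6346, 0.025, 0.141]
tool_rot: [[-0.336, -0.0, 0.942], [-0.942, 0.0, -0.336], [0.0, -1.0, -0.0]]
ft_force: [-0.7, 0.4, -1.4]
grip_width: 0.0346
```

Request:
move_arm(targets=[0, 1, 0, 0, 0, 0, 0, 1, 0, 0, 0, 0, 0, 1, 0, 0, 0, 0, 0, 0, 0, 0, 0, 0, 0, 0, 0, 0, 0, 0])

```text
time_s: 18.25
position: [0.6346, 0.025, 0.1383]
tool_rot: [[-0.336, 0.0, 0.942], [-0.942, 0.0, -0.336], [-0.0, -1.0, 0.0]]
ft_force: [0.4, -0.2, -1.4]
grip_width: 0.0347
```

Request:
move_arm(targets=[0, 1, 0, 0, 0, 0, 0, 1, 0, 0, 0, 0, 0, 0, 0, 0, 0, 0, 0, 0, 0, 0, 0, 0, 0, 0, 0, 0, 0, 0])

```text
time_s: 18.88
position: [0.6346, 0.025, 0.1363]
tool_rot: [[-0.336, 0.0, 0.942], [-0.942, -0.0, -0.336], [-0.0, -1.0, 0.0]]
ft_force: [-0.2, 0.5, -1.4]
grip_width: 0.0349
```

Request:
move_arm(targets=[0, 1, 0, 0, 0, 0, 0, 1, 0, 0, 0, 0, 0, 0, 0, 0, 0, 0, 0, 0, 0, 0, 0, 0, 0, 0, 0, 0, 0, 0])

```text
time_s: 19.5
position: [0.6346, 0.025, 0.1343]
tool_rot: [[-0.336, 0.0, 0.942], [-0.942, -0.0, -0.336], [-0.0, -1.0, 0.0]]
ft_force: [-0.1, 0.6, -1.8]
grip_width: 0.0355
```

Now on the straight section with no force. Continuing.

Request:
move_arm(targets=[0, 1.5, 0, 0, 0, 0, 0, 1.5, 0, 0, 0, 0, 0, 1.5, 0, 0, 0, 0, 0, 1.5, 0, 0, 0, 0, 0, 0, 0, 0, 0, 0])

```text
time_s: 20.12
position: [0.6346, 0.025, 0.1281]
tool_rot: [[-0.336, -0.0, 0.942], [-0.942, 0.0, -0.336], [0.0, -1.0, -0.0]]
ft_force: [0.0, 0.1, -1.9]
grip_width: 0.0352
```

Request:
move_arm(targets=[0, 1.5, 0, 0, 0, 0, 0, 1.5, 0, 0, 0, 0, 0, 1.5, 0, 0, 0, 0, 0, 1.5, 0, 0, 0, 0, 0, 0, 0, 0, 0, 0])

```text
time_s: 20.75
position: [0.6345, 0.025, 0.1221]
tool_rot: [[-0.336, -0.0, 0.942], [-0.942, 0.0, -0.336], [0.0, -1.0, -0.0]]
ft_force: [0.4, 0.6, -1.8]
grip_width: 0.0347
```

Request:
move_arm(targets=[0, 1.5, 0, 0, 0, 0, 0, 1.5, 0, 0, 0, 0, 0, 1, 0, 0, 0, 0, 0, 0.5, 0, 0, 0, 0, 0, 0, 0, 0, 0, 0])

```text
time_s: 21.38
position: [0.6346, 0.025, 0.1177]
tool_rot: [[-0.336, -0.0, 0.942], [-0.942, -0.0, -0.336], [0.0, -1.0, -0.0]]
ft_force: [-0.1, -0.2, -2.1]
grip_width: 0.0346
```

Request:
move_arm(targets=[0, 0.3, 0, 0, 0, 0, 0, 0.3, 0, 0, 0, 0, 0, 0.2, 0, 0, 0, 0, 0, 0, 0, 0, 0, 0, 0, 0, 0, 0, 0, 0])

```text
time_s: 22.0
position: [0.6346, 0.025, 0.117]
tool_rot: [[-0.336, 0.0, 0.942], [-0.942, -0.0, -0.336], [-0.0, -1.0, 0.0]]
ft_force: [0.3, 0.3, -1.4]
grip_width: 0.0351
```

Request:
move_arm(targets=[0, 0.3, 0, 0, 0, 0, 0, 0.2, 0, 0, 0, 0, 0, 0, 0, 0, 0, 0, 0, 0, 0, 0, 0, 0, 0, 0, 0, 0, 0, 0])

```text
time_s: 22.62
position: [0.6346, 0.025, 0.1167]
tool_rot: [[-0.336, 0.0, 0.942], [-0.942, -0.0, -0.336], [-0.0, -1.0, 0.0]]
ft_force: [-1.6, 0.0, 3.1]
grip_width: 0.0354
```

Request:
move_arm(targets=[0, 0, 0, 0, 0, 0, 0, 0, 0, 0, 0, 0, 0, 0, 0, 0, 0, 0, 0, 0, 0, 0, 0, 0, 0, 0, 0, 0, 0, 0], hand=-0.1)

```text
time_s: 23.25
position: [0.6346, 0.025, 0.1164]
tool_rot: [[-0.336, -0.0, 0.942], [-0.942, -0.0, -0.336], [0.0, -1.0, 0.0]]
ft_force: [-1.0, -0.1, -0.7]
grip_width: 0.0388
```

```bash
python3 look.py w12;python3 - <<'E'
from h import *
d=np.load('w12.npz');p=d['pixels'][160:320,240:400];save('w12z',cv2.resize(p,None,fx=4,fy=3.5,interpolation=cv2.INTER_CUBIC))
T=(d['W']-d['pos'])@d['rot']
for v in range(236,312,10):print(v,d['W'][v,[290,300,345]][:,2].round(4),d['pixels'][v,319])
E
```

```text
23.25 [0.6346 0.025  0.1164] [[-0.336, -0.0, 0.942], [-0.942, -0.0, -0.336], [0.0, -1.0, 0.0]] [-1.  -0.1 -0.7] 0.038792037012813446 [-8.4 36.1 70.3 -0.  73.6 11.2]
236 [0.1233 0.125  0.1246] [199 190 187]
246 [0.1285 0.1289 0.1268] [226 218 217]
256 [0.1279 0.1287 0.1277] [232 226 225]
266 [0.1281 0.1278 0.128 ] [170 171 169]
276 [0.1281 0.1276 0.1276] [196 197 196]
286 [0.1286 0.128  0.1275] [212 202 202]
296 [0.1285 0.1277 0.1275] [228 222 222]
306 [0.0004 0.0722 0.087 ] [225 216 218]
```

View pics/w12z.png

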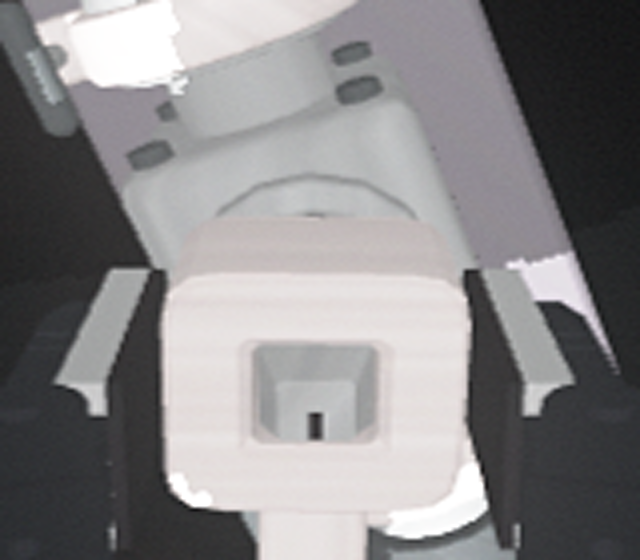

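The hub top reads 0.128 m, which is seated, and the stem is visible inside the bore. I'll regrip lightly and turn clockwise (+ about tool y).

Request:
move_arm(targets=[0, 0, 0, 0, 0, 0, 0, 0, 0, 0, 0, 0, 0, 0, 0, 0, 0, 0, 0, 0, 0, 0, 0, 0, 0, 0, 0, 0, 0, 0], hand=-1, squeeze=20)

```text
time_s: 23.92
position: [0.6347, 0.025, 0.1166]
tool_rot: [[-0.336, 0.0, 0.942], [-0.942, -0.0, -0.336], [-0.0, -1.0, 0.0]]
ft_force: [-0.4, -0.0, 2.0]
grip_width: 0.0352
```

Request:
move_arm(targets=[0, 0, 0, 0, 0.06, 0, 0, 0, 0, 0, 0.06, 0, 0, 0, 0, 0, 0.06, 0, 0, 0, 0, 0, 0.06, 0, 0, 0, 0, 0, 0.06, 0])

```text
time_s: 24.55
position: [0.6353, 0.0248, 0.1166]
tool_rot: [[-0.601, 0.002, 0.799], [-0.799, -0.0, -0.601], [-0.001, -1.0, 0.002]]
ft_force: [2.6, -0.8, -0.0]
grip_width: 0.0357
```

```bash
python3 -c "
from h import *
s=env.observe();print(s['ft_force'],s['wrist_torque'],s['grip_width'],s['q'].round(1))"
```

```text
[ 2.62212476 -0.75938382 -0.00373995] [-0.15884448 -0.48930346  0.10071968] 0.035725138032849005 [-8.4 36.1 70.2 -0.  73.5 28.5]
```

Request:
move_arm(targets=[0, 0, 0, 0, 0.08, 0, 0, 0, 0, 0, 0.08, 0, 0, 0, 0, 0, 0.08, 0, 0, 0, 0, 0, 0.08, 0, 0, 0, 0, 0, 0.08, 0])

```text
time_s: 25.18
position: [0.6359, 0.0242, 0.1166]
tool_rot: [[-0.865, 0.003, 0.501], [-0.501, -0.001, -0.865], [-0.002, -1.0, 0.003]]
ft_force: [5.3, -3.2, -0.9]
grip_width: 0.0355
```

```bash
python3 -c "
from h import *
s=env.observe();print(s['ft_force'],s['wrist_torque'],s['grip_width'],s['q'].round(1))"
```

```text
[ 5.34253959 -3.17540384 -0.8966928 ] [-0.51251174 -0.88718453  0.07773706] 0.03545819346810915 [-8.4 36.2 70.2 -0.1 73.4 51.5]
```

Request:
move_arm(targets=[0, 0, 0, 0, 0.08, 0, 0, 0, 0, 0, 0.08, 0, 0, 0, 0, 0, 0.08, 0, 0, 0, 0, 0, 0.08, 0, 0, 0, 0, 0, 0.08, 0])

```text
time_s: 25.8
position: [0.6361, 0.0235, 0.1166]
tool_rot: [[-0.992, 0.004, 0.124], [-0.124, -0.003, -0.992], [-0.003, -1.0, 0.003]]
ft_force: [5.8, -6.8, -1.5]
grip_width: 0.036
```

```bash
python3 -c "
from h import *
s=env.observe();print(s['ft_force'],s['wrist_torque'],s['grip_width'],s['q'].round(1),s['tool_rot'][:,2])"
```

```text
[ 5.79808487 -6.81203701 -1.52722885] [-1.09996536 -1.01918446  0.07875858] 0.03602314623085409 [-8.5 36.2 70.2 -0.1 73.4 74.4] [ 0.12439248 -0.99222841  0.00304721]
```

Request:
move_arm(targets=[0, 0, 0, 0, 0.04, 0, 0, 0, 0, 0, 0.04, 0, 0, 0, 0, 0, 0.04, 0, 0, 0, 0, 0, 0.04, 0, 0, 0, 0, 0, 0, 0])

```text
time_s: 26.42
position: [0.6361, 0.0232, 0.1166]
tool_rot: [[-0.999, 0.004, -0.033], [0.033, -0.003, -0.999], [-0.004, -1.0, 0.003]]
ft_force: [6.4, -7.3, -1.6]
grip_width: 0.0355
```

```bash
python3 -c "
from h import *
s=env.observe();print(s['ft_force'],s['wrist_torque'],s['grip_width'],s['q'].round(1),s['tool_rot'][:,2])"
```

```text
[ 6.3705357  -7.27043517 -1.55714844] [-1.21914622 -0.95471091  0.08246729] 0.035460470939575786 [-8.5 36.2 70.2 -0.1 73.4 83.5] [-0.03328297 -0.99944188  0.00285786]
```

Request:
move_arm(targets=[0, 0, 0, 0, 0.03, 0, 0, 0, 0, 0, 0.03, 0, 0, 0, 0, 0, 0, 0, 0, 0, 0, 0, 0, 0, 0, 0, 0, 0, 0, 0])

```text
time_s: 27.05
position: [0.6361, 0.0231, 0.1166]
tool_rot: [[-0.996, 0.004, -0.093], [0.093, -0.003, -0.996], [-0.004, -1.0, 0.003]]
ft_force: [5.8, -7.0, -1.6]
grip_width: 0.0352
```

```bash
cat > ob.py <<'E'
from h import *
s=env.observe();z=s['tool_rot'][:,2];print(s['ft_force'],s['wrist_torque'],s['grip_width'],s['q'].round(1),'yaw',np.degrees(np.arctan2(z[1],z[0])))
E
python3 ob.py
```

```text
[ 5.78709428 -6.96445518 -1.63797343] [-1.2519952  -1.03227105  0.06306289] 0.03524784254392398 [-8.5 36.2 70.2 -0.2 73.4 86.9] yaw -95.32163220760005
```

Request:
move_arm(targets=[0, 0, 0, 0, 0.03, 0, 0, 0, 0, 0, 0.03, 0, 0, 0, 0, 0, 0, 0, 0, 0, 0, 0, 0, 0, 0, 0, 0, 0, 0, 0])

```text
time_s: 27.68
position: [0.6361, 0.0229, 0.1166]
tool_rot: [[-0.988, 0.004, -0.151], [0.151, -0.004, -0.988], [-0.004, -1.0, 0.003]]
ft_force: [6.4, -8.9, -0.8]
grip_width: 0.0358
```

```bash
python3 ob.py
```

```text
[ 6.41659716 -8.90111726 -0.82550716] [-1.47304502 -0.91270208  0.60142765] 0.035825389189541514 [-8.5 36.2 70.2 -0.2 73.4 90.3] yaw -98.70515779989974
```

The wrist torque jumped to 0.6 N m, so the stem is at its end stop. I'll let go.

Request:
move_arm(targets=[0, 0, 0, 0, -0.03, 0, 0, 0, 0, 0, 0, 0, 0, 0, 0, 0, 0, 0, 0, 0, 0, 0, 0, 0, 0, 0, 0, 0, 0, 0], hand=0.5)

```text
time_s: 28.3
position: [0.6346, 0.0251, 0.1164]
tool_rot: [[-0.993, -0.0, -0.122], [0.122, 0.0, -0.993], [0.0, -1.0, -0.0]]
ft_force: [-0.0, -0.2, 0.5]
grip_width: 0.0641
```

Request:
move_arm(targets=[0, -10, 0, 0, 0, 0, 0, -20, 0, 0, 0, 0, 0, -20, 0, 0, 0, 0, 0, -20, 0, 0, 0, 0, 0, 0, 0, 0, 0, 0])

```text
time_s: 28.92
position: [0.6352, 0.025, 0.1884]
tool_rot: [[-0.993, 0.004, -0.122], [0.122, -0.001, -0.993], [-0.004, -1.0, 0.0]]
ft_force: [-0.1, -0.0, -0.8]
grip_width: 0.064
```

```bash
python3 look.py w13;python3 ob.py;python3 - <<'E'
from h import *
d=np.load('w13.npz');im=get_image('side');np.savez('side13.npz',**im);save('s13',cv2.resize(im['pixels'][110:340,220:480],None,fx=3,fy=2.6,interpolation=cv2.INTER_CUBIC))
E
```

```text
28.925 [0.6352 0.025  0.1884] [[-0.993, 0.004, -0.122], [0.122, -0.001, -0.993], [-0.004, -1.0, 0.0]] [-0.1 -0.  -0.8] 0.06402254005457202 [-8.4 32.5 64.6  0.  82.7 88.6]
[0.89694322 1.36484196 0.10092138] [-0.02285687 -0.0229994   0.00362865] 0.06430722209492781 [-8.4 32.5 64.7  0.  82.7 88.6] yaw -97.00362370377556
```

View pics/w13.png

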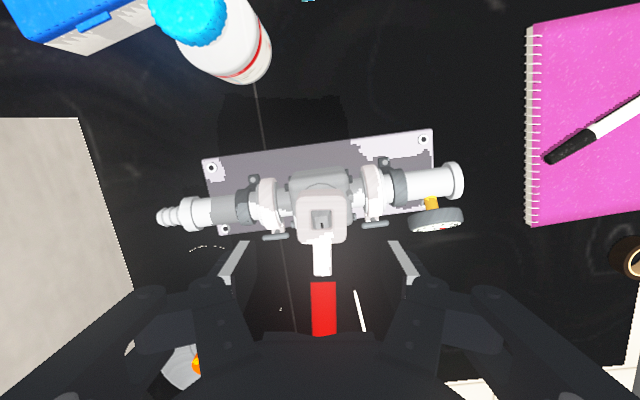

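View pics/s13.png

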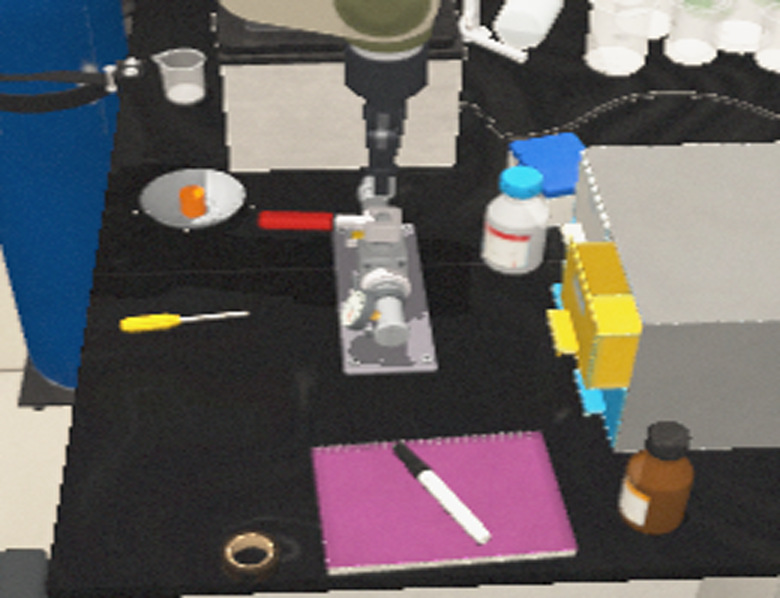

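The handle points towards the robot, with its hub at (322,213) and grip end at (323,335). The side view shows the cap in the dish and the bystanders in place. I'll check the angles by numbers.

```bash
python3 - <<'E'
from ray import *
d=np.load('w13.npz');p=d['pixels'];save('w13z',cv2.resize(p[150:350,220:420],None,fx=3.5,fy=3,interpolation=cv2.INTER_CUBIC))
hsv=cv2.cvtColor(p,cv2.COLOR_RGB2HSV);H,S,V=[hsv[...,i].astype(int) for i in range(3)];W=d['W']
m=((H<5)|(H>175))&(S>150)&(V>60)&(W[...,2]>.115)&(W[...,2]<.135);m[:270]=0;m[:,:300]=0;m[:,345:]=0
v,u=np.nonzero(m);P=onplane(d,np.stack([u,v],1),.127)[:,:2];print(np.median(W[m][:,2]),cv2.minAreaRect((P*1000).astype(np.float32)))
h=(S<50)&(V>90)&(abs(W[...,2]-.128)<.003);h[:180]=0;h[245:]=0;h[:,:285]=0;h[:,355:]=0
v,u=np.nonzero(h);Q=onplane(d,np.stack([u,v],1),.128)[:,:2];r=cv2.minAreaRect(Q.astype(np.float32));print(len(Q),np.median(W[h][:,2]),r)
c=P.mean(0)-np.array(r[0]);print('yaw hub->grip',np.degrees(np.arctan2(c[1],c[0])))
m=(abs(W[...,2]-.010)<.005)&(S<60)&(V>80);m[:120]=0;m[245:]=0;m[:,:195]=0;m[:,440:]=0
q=W[m];print(cv2.minAreaRect(q[:,:2].astype(np.float32)))
im=np.load('side13.npz');W=world(dict(im));hs=cv2.cvtColor(im['pixels'],cv2.COLOR_RGB2HSV)
m=(hs[...,0]>4)&(hs[...,0]<20)&(hs[...,1]>160)&(np.hypot(W[...,0]-.4356,W[...,1]-.1956)<.06);print('cap',m.sum(),np.median(W[m],0),W[m].min(0),W[m].max(0))
m=(hs[...,0]>17)&(hs[...,0]<34)&(hs[...,1]>120)&(abs(W[...,2]-.1)<.012)&(np.hypot(W[...,0]-.635,W[...,1]-.024)<.05);print('tab',m.sum(),W[m].round(3))
E
```

```text
0.1263427322523942 ((561.313720703125, 30.587696075439453), (19.280780792236328, 48.893882751464844), 84.53089904785156)
2188 0.12791282913342186 ((0.6352949142456055, 0.023690657690167427), (0.03535135090351105, 0.03652375563979149), 84.4525375366211)
yaw hub->grip 174.5794113933362
((0.6345045566558838, 0.023862764239311218), (0.09023981541395187, 0.24991005659103394), 0.4966285526752472)
cap 78 [0.43517911 0.18383003 0.0313115 ] [0.4233556  0.17455074 0.00193381] [0.44699389 0.20613604 0.04270176]
tab 10 [[0.605 0.03  0.102]
 [0.608 0.03  0.102]
 [0.611 0.025 0.106]
 [0.614 0.03  0.102]
 [0.607 0.019 0.107]
 [0.61  0.021 0.106]
 [0.613 0.023 0.104]
 [0.607 0.018 0.105]
 [0.61  0.018 0.104]
 [0.613 0.022 0.101]]
```

View pics/w13z.png

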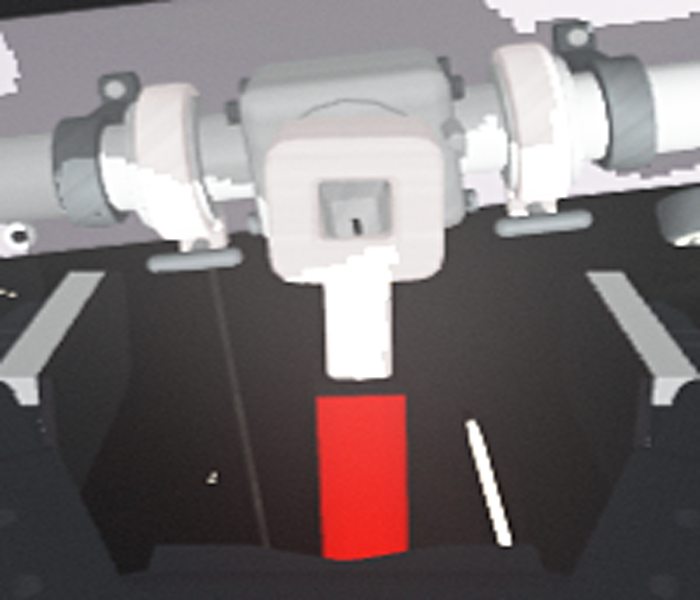

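```bash
python3 -c "
from h import *
print(env.observe()['qvel'].round(2));print(env.close_job())"
```

```text
[-0.06  0.7   0.72  0.02 -0.05 -0.05]
the job is handed in; nothing more can be done
None
```

I did the job and handed it in at about 29 s, against the 58 s limit. No verdict is reported.

- **Cap:** it came off the stem and lies in the steel dish, roughly 12 mm from the dish's middle in the last side picture.
- **Handle fitting:** I slid it down the stem lined up with the yellow tab to within about 1°. The wrist force stayed around 2 N on the way down and rose to about 3 N on reaching the shoulder. The hub's top then measured 0.128 m, which is fully seated.
- **Turning shut:** I turned it clockwise until the wrist torque jumped from under 0.1 to 0.6 N m at the end stop, then let go and lifted clear.

**Last checks:**
- **Seating:** the hub top was still at 0.128 m, within 1 mm of the stem's axis.
- **Valve shut:** the handle stands about 5–6° (0.1 rad) past square to the pipe. That matches its play on a fully shut stem and is within the 0.2 rad allowed.
- **Tab:** the side view shows it on the robot's side, but in only 10 pixels, so the stem angle comes mainly from the torque jump and the handle angle.
- **Bystanders:** they look undisturbed in the final pictures; I did not measure them.

No check failed. While turning, the tool was pushed about 2 mm sideways with up to 11 N, because it was slightly off the stem's axis. That went away when I let go.

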